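# Reassemble the gyros grill after washing up

### The job

Put the upright gyros grill back together after washing up: set the drip pan flat on the base with its chimney over the neck, then lift the spit out of its wooden stand, put its foot down the neck, feel about for the drive socket hidden at the bottom and let the spit drop fully home. Let go of it, then swing the steady arm all the way across to its stop so that its notch holds the spit's shaft, and leave the pepper mill and the jar where they stand.

Things in the scene. Friction and masses are not known exactly. Their poses are not given: they have to be found in the camera images.
- grill: fixed upright gyros grill of plain steel. Origin on the spit axis at worktop height, z up, +x towards its heater tower. Base 200 mm wide (y), x = -100 to +135 mm, top 50 mm above the worktop. Heater tower: x = +87 to +133, y = -90 to +90 mm, top 150 mm above the worktop
- grill_neck (a point): centre of the rim of the round neck that stands up on the base, on the spit axis, 65 mm above the worktop; outer diameter 41, bore 33 mm. Hidden down in it, 25 mm below this rim (40 mm above the worktop), is the flat greased steel face of the drive socket, wider than the bore, with one blind hole for the spit's foot (see spit_tip)
- pan_center (a point): loose round drip pan of aluminium, 168 mm across, 0.3 kg, lying flat; this point is on its axis, 17.5 mm above its underside. Floor 3 mm thick, rim 16 mm high, and in the middle a chimney open at both ends, outer diameter 55, bore 48, top 35 mm above the pan's underside: the pan is gripped across the chimney. z up. Seated on the base, its underside is 50 mm above the worktop
- spit_knob (a point): loose steel spit, 200 mm long, 0.25 to 0.46 kg, upright in the stand; this point is the middle of its black square grip (24 x 24 mm, sides along its own x and y, 164 to 200 mm above the tip). z up along the spit. Under it a shaft of diameter 14, then a round meat plate, diameter 90, 4 mm thick, its underside 80 mm above the tip, and under it the foot, diameter 16, its end tapered to 14 over 2 mm
- spit_tip (a point): lowest point of the spit's foot, on its axis, 182 mm below spit_knob. The socket hole is 17 mm wide with a 1 mm chamfer, 30 mm deep. It was left off centre, 2 to 6 mm from the spit axis in any direction, stays there and is not reported: find it by feel. Fully home the tip is 10 mm above the worktop and the meat plate 5 mm above the pan's chimney
- spit_neck (a point): point on the spit's axis, on the bare shaft 152 mm above the foot, where the steady arm's notch holds it
- stand: fixed wooden loading stand, a block 90 x 90 mm and 84 mm high with an upright 20 mm hole right through its middle; origin under its centre. The spit stands with its foot in the hole and its meat plate resting on the block, tip 4 mm above the worktop
- steady_arm (a joint): angle in rad of the steel steady arm, which turns on a pivot on top of the heater tower, level, 158 to 166 mm above the worktop. 0 = swung out (pointing 1.32 rad anticlockwise, seen from above, from the grill's +x direction), growing anticlockwise to the stop at 1.82 = across (pointing along the grill's -x). Light friction, stays where it is left
- steady_pivot (a point): the steady arm's pivot axis, 110 mm from the spit axis on the grill's +x; this frame turns with the arm, its x points along the arm
- steady_knob (a point): middle of the round black knob standing up on the steady arm 50 mm from the pivot: diameter 16, from 170 to 204 mm above the worktop, this point 187 mm above it
- steady_notch (a point): middle of the notch in the arm's end, 110 mm from the pivot; the notch is 32 mm wide along the arm and open to the arm's leading side (its own +y). The arm's end reaches 140 mm from the pivot; at the stop this point is on the spit axis
- mill_center (a point): bystander: wooden pepper mill, diameter 54, 172 mm high; this point is half-way up
- jar_center (a point): bystander: glass jar with steel lid, diameter 72, 110 mm high; this point is half-way up
There are look-alikes about, which are no part of the job. Of the things like the part that bears spit_knob, leave any that is blue; of the rest the smaller one is meant. Of the things that look like the part that bears pan_center, the larger one is meant.

How it is judged:
By the outcome, as a careful person would: the job done as asked, in the order asked, and still so for the second after the job is handed in, with the robot touching nothing.
It also fails if it takes over 72 s, if anything falls off the work surface, if the arm or the gripper's body presses on something with over 40 N, if the wrist force passes 120 N, or if a joint passes its speed limit or range.

### The arm

A 6-joint arm with a two-finger parallel gripper is mounted at the origin on the work surface. World frame = base frame: x ahead of the robot, y to its left, z up, the work surface at z = 0. Lengths are in m, angles in rad, forces in N, time in s.
With the tool pointing down it reaches from about 0.35 to 0.775 m from the base axis. Payload 7.3 kg.
Tool frame: the origin (TCP) lies on the centre line of the jaws, within the pads' length; the fingertips stand 14 mm ahead of it and the grasp point (between the pads) lies 5 mm behind it; z points along the fingers, y is the direction in which the jaws open and shut (so a half turn about z gives the same grasp; the last joint's range is limited). The gripper opens to 92 mm and grips with 3 to 60 N. Pads are 19 mm wide; open, the fingers measure 130 mm over their backs; the gripper's body (75 mm by 190 mm) begins 47 mm behind the grasp point.
Start: joints at [1.064, 0.342, 1.524, -0, 1.275, -0.146], TCP at [0.185, 0.491, 0.241] pointing down, gripper open.
Joint ranges: [-2.53, 2.53], [-0.77, 2.02], [0.04, 2.7], [-1, 4.14], [0.28, 2.66], [-3.11, 3.11]. Speed limits (rad/s): [2.57, 2.57, 3.14, 3.14, 3.14, 3.14].

### API

Orientations are given as [roll, pitch, yaw] about the fixed x, y, z axes, in that order (R = Rz(yaw) Ry(pitch) Rx(roll)).
In Python, from cell import telemetry, cams, robot gives the robot as it stands.
- The arm moves only by the tool servo_tool, never from a script. Its argument "targets" is text: rows parted by semicolons, each of 4 numbers parted by spaces: the shift along the tool's x, y, z in mm, then the turn about the tool's z in rad. In form: x y z yaw; .... A call has 1 to 20 rows; each row shifts and turns the pose as measured when the row begins, along the tool's axes as they then stand; what a row does not reach is not made up. A row lasts 1/8 s, in which the tool goes at most 62.5 mm and 10.7 degrees, less where a joint would pass 70% of its speed; a pose out of reach is approached as far as the arm can. A call with a gripper value outside its range is refused whole. "hand" is the opening, from 0 (shut) to 1 (fully open), set as the call begins (left out, the last holds). The fingers move at their own pace and stop on an object; "squeeze" is the grip in N (left out, the last holds). Time passes only in rows, so rows that do not move let the fingers close. It gives the time, the measured TCP pose, the force and the opening at its end, in the units of the state.
- telemetry.observe(): the state, without advancing time (a new reading comes with each control period).
- cams.read_camera(name): name is "side" or "top" or "wrist"; returns a dict with "color" (384x512x3 uint8, red, green, blue), "K" (3x3 intrinsics, pixels), "k1" (the pictures are not rectified: a ray, as slopes to the right and down, at radius r is drawn at 1 + k1 r^2 times it, then the intrinsics apply), "R" (3x3) and "t" (3): a world point X has camera coordinates R X + t. Camera axes: x right, y down, z forward; pixel columns grow to the right and rows downward; lengths in m; the calibration is good to about 2 mm. A picture is of the moment at which its call begins. There is no depth.
- robot.hand_in(): hands the job in, once; it reports no verdict.
Trained networks look in a picture, given as the dict that the camera call returned (one of the last four; its "shot" number tells which), for a name from the list of things; names that differ only in an ending like _2 or _b are one class to them, and where a whole thing is asked for, a point or a joint stands for the part that bears it (a point fixed in the world has none). Each returns a list of dicts, best first, with "score" (0 to 1); they miss things now and then, are a little off and sometimes report something else, mostly with a low value. They report only what shows in the picture. A call takes as long as a camera call. They do not tell look-alikes from the thing itself.
- cams.cut_out(picture, query): "region" (384x512 bool, what is visible of it) and "extent" ([centre column, centre row, width, height] in pixels, round what is visible of it).
The state is a dict: "time": time; "qpos": joint angles; "qvel": joint speeds; "joint_efforts": joint torques, N m; "tool_pos": TCP position; "tool_rot": TCP orientation; "contact_force": force on the tool from outside, world axes, zero at the start; "torque": the same for the moment, N m; "opening": finger opening in m.
Only numpy, scipy, OpenCV 4.12 (cv2) and the standard library are available. Lean on these libraries where they do the work, as an engineer would, in place of code of your own. Each camera call takes 0.05 s, during which the arm holds its last target.

## Working session

There is one attempt and no reset: what is moved stays moved. The work goes in short steps, Python scripts to look and compute and a tool call to move; the robot and the scene stay as the last step left them, time stands still between calls to the robot, and variables do not carry over. Pictures are saved under pics/ and viewed, and the job is handed in when it is done.

Besides the shell and the picture viewer there is one more tool, called after ">>>" as name(argument=value, ...) on one line, values as JSON. servo_tool: Moves the arm, as the interface text tells. Its arguments: {"type":"object","properties":{"targets":{"type":"string"},"hand":{"type":"number"},"squeeze":{"type":"number"}},"required":["targets"]}

```bash
ls; mkdir -p pics; cat > h.py <<'E'
import numpy as np,cv2
from cell import telemetry,cams,robot
def save(p,n): cv2.imwrite('pics/'+n+'.png',p['color'][:,:,::-1])
E
python3 - <<'E'
from h import *
print(telemetry.observe())
for n in ['side','top','wrist']:
    p=cams.read_camera(n); save(p,n+'0'); print(n,p['K'].tolist(),p['k1'],np.round(p['R'],3).tolist(),np.round(p['t'],3).tolist(),p['shot'])
    if n!='wrist' :
      for q in ['grill','pan_center','spit_knob','stand','steady_arm','mill_center','jar_center']:
        print(q,[(round(d['score'],2),np.round(d['extent']).tolist()) for d in cams.cut_out(p,q)])
E
```

```text
pics
{'time': 0.0, 'qpos': array([ 1.06400592e+00,  3.42718512e-01,  1.52501643e+00, -3.19585074e-05,
        1.27539421e+00, -1.46010934e-01]), 'qvel': array([ 0.00077232, -0.00076264,  0.00076656,  0.00147089,  0.00120347,
       -0.0005812 ]), 'joint_efforts': array([-2.88357387e-04, -4.31234694e+01, -2.44220406e+01,  7.18011567e-02,
        5.60596038e-02, -1.78287419e-04]), 'tool_pos': array([0.18513089, 0.49086295, 0.24004734]), 'tool_rot': array([-3.14006806e+00, -1.93314763e-04,  2.78082236e+00]), 'contact_force': array([ 0.5372237 , -0.09845017,  0.23193102]), 'torque': array([ 0.04752767,  0.02241411, -0.04173927]), 'opening': 0.09196224453643866}
side [[488.67370308390406, 0.0, 250.72637353667824], [0.0, 488.67370308390406, 193.8341182854316], [0.0, 0.0, 1.0]] -0.03618595167436165 [[0.995, -0.102, -0.009], [-0.08, -0.727, -0.682], [0.063, 0.679, -0.731]] [-0.514, 0.076, 1.452] 1
grill [(0.75, [255.0, 178.0, 92.0, 101.0])]
pan_center [(0.96, [230.0, 307.0, 71.0, 58.0]), (0.95, [262.0, 372.0, 53.0, 24.0])]
spit_knob [(0.91, [212.0, 110.0, 26.0, 39.0]), (0.88, [172.0, 124.0, 
[... 620 characters left out ...]
48.0, 54.0]), (0.48, [128.0, 227.0, 45.0, 34.0])]
spit_knob [(0.91, [133.0, 270.0, 33.0, 22.0]), (0.8, [123.0, 229.0, 30.0, 26.0]), (0.75, [334.0, 227.0, 54.0, 56.0]), (0.71, [101.0, 181.0, 47.0, 34.0])]
stand [(0.81, [129.0, 229.0, 47.0, 34.0]), (0.7, [197.0, 153.0, 57.0, 20.0])]
steady_arm [(0.61, [195.0, 152.0, 53.0, 18.0])]
mill_center [(0.83, [322.0, 136.0, 23.0, 27.0]), (0.58, [130.0, 226.0, 42.0, 31.0])]
jar_center [(0.62, [127.0, 140.0, 30.0, 33.0])]
wrist [[284.16545844118383, 0.0, 254.04514145909803], [0.0, 284.16545844118383, 189.58828777414513], [0.0, 0.0, 1.0]] -0.04296499663421776 [[0.352, 0.936, -0.002], [0.906, -0.34, 0.253], [0.236, -0.091, -0.967]] [-0.524, -0.031, 0.389] 3
```

```bash
python3 - <<'E'
import cv2
a=cv2.imread('pics/side0.png')[60:400,120:400]; cv2.imwrite('pics/side0c.png',cv2.resize(a,None,fx=2,fy=1.76)[:600])
cv2.imwrite('pics/side0c.png',cv2.resize(cv2.imread('pics/side0.png')[60:384,130:370],None,fx=1.85,fy=1.85,interpolation=cv2.INTER_CUBIC))
cv2.imwrite('pics/top0c.png',cv2.resize(cv2.imread('pics/top0.png')[90:310,60:440],None,fx=2.1,fy=2.1,interpolation=cv2.INTER_CUBIC))
E
```

```text
(no output)
```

View pics/side0c.png

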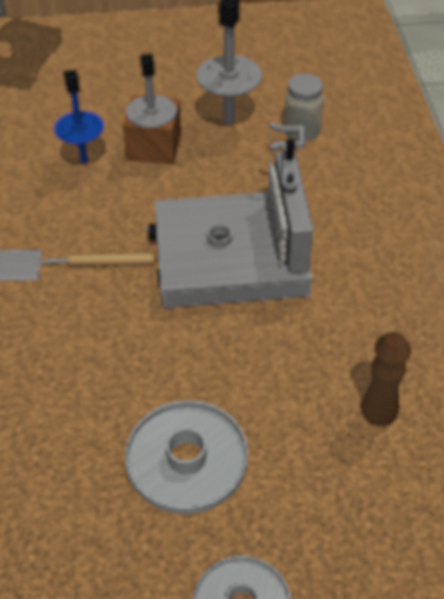

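View pics/top0c.png

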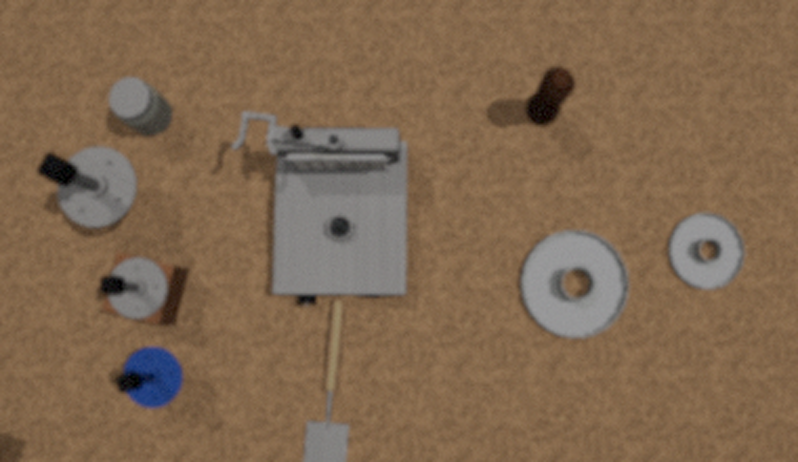

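View pics/wrist0.png

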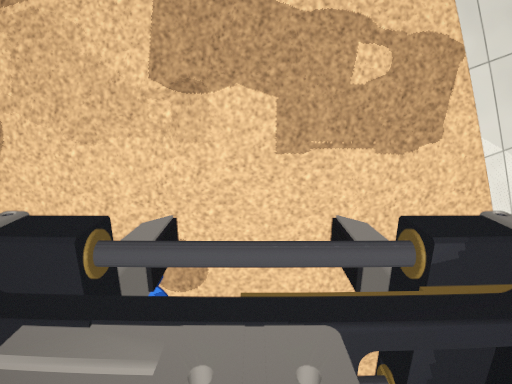

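```bash
cat >> h.py <<'E'
def bp(p,uv,z):
    uv=np.array(uv,float).reshape(-1,1,2)
    s=cv2.undistortPoints(uv,p['K'],np.array([p['k1'],0,0,0,0.])).reshape(-1,2)
    d=np.c_[s,np.ones(len(s))]@p['R']; c=-p['R'].T@p['t']
    return (c+d*((z-c[2])/d[:,2])[:,None])[:,:2]
def pj(p,X):
    return cv2.projectPoints(np.array(X,float).reshape(-1,1,3),cv2.Rodrigues(p['R'])[0],np.array(p['t'],float),p['K'],np.array([p['k1'],0,0,0,0.]))[0].reshape(-1,2)
def fitc(P):
    A=np.c_[2*P,np.ones(len(P))]; b=(P**2).sum(1)
    x=np.linalg.lstsq(A,b,rcond=None)[0]; return x[:2],np.sqrt(x[2]+x[0]**2+x[1]**2)
def zoom(p,u0,v0,w,h,f,n):
    cv2.imwrite('pics/'+n+'.png',cv2.resize(p['color'][v0:v0+h,u0:u0+w,::-1],None,fx=f,fy=f,interpolation=cv2.INTER_CUBIC))
E
python3 - <<'E'
from h import *
for n in ['side','top']:
    p=cams.read_camera(n)
    for q,z in [('pan_center',.016),('grill',.05),('mill_center',.17),('jar_center',.11),('spit_knob',.088)]:
      for d in cams.cut_out(p,q)[:3]:
        m=d['region'].astype(np.uint8)
        c=max(cv2.findContours(m,0,1)[0],key=len).reshape(-1,2)
        P=bp(p,c,z); cc,r=fitc(P); print(n,q,round(d['score'],2),np.round(d['extent']),cc.round(4),round(r,4),P.min(0).round(3),P.max(0).round(3))
    if n=='top':
        zoom(p,170,130,110,110,5.4,'tg'); zoom(p,95,200,70,60,8,'ts')
        zoom(p,300,190,70,70,8,'tp')
    else:
        zoom(p,190,120,120,110,5.4,'sg'); zoom(p,185,85,60,70,8,'ss'); zoom(p,190,270,80,75,8,'sp')
    np.save('cam_'+n+'.npy',p,allow_pickle=True)
E
```

```text
side pan_center 0.91 [262. 373.  49.  21.] [ 0.4837 -0.5364] 0.0431 [ 0.423 -0.557] [ 0.542 -0.498]
side pan_center 0.72 [231. 307.  69.  58.] [ 0.4295 -0.345 ] 0.0846 [ 0.348 -0.433] [ 0.513 -0.257]
side pan_center 0.51 [284. 146.  12.  37.] [0.6529 0.259 ] 0.0594 [0.636 0.165] [0.699 0.347]
side grill 0.62 [257. 176.  88.  99.] [0.5645 0.0724] 0.1681 [ 0.399 -0.111] [0.69 0.3 ]
side mill_center 0.62 [338. 264.  22.  53.] [ 0.6874 -0.3527] 0.049 [ 0.649 -0.42 ] [ 0.727 -0.283]
side mill_center 0.59 [253. 179.  88.  97.] [ 0.5482 -0.0463] 0.1504 [ 0.399 -0.21 ] [0.66  0.155]
side jar_center 0.83 [292. 118.  22.  34.] [0.6967 0.278 ] 0.0672 [0.646 0.181] [0.734 0.37 ]
side spit_knob 0.98 [175. 122.  24.  48.] [0.2823 0.3239] 0.0779 [0.244 0.193] [0.33  0.452]
side spit_knob 0.87 [251.  94.  33.  72.] [0.5798 0.4723] 0.1237 [0.508 0.267] [0.629 0.681]
side spit_knob 0.75 [211. 109.  28.  41.] [0.4164 0.3807] 0.0746 [0.373 0.277] [0.46  0.501]
top pan_center 0.96 [334. 229.  51.  52.] [ 0.4335 -0.3401] 0.0809 [ 0.355 -0.421] [ 0.512 -0.259]
top pan_center 0.73 [400. 207.  32.  34.] [ 0.487  -0.5508] 0.058 [ 0.429 -0.609] [ 0.546 -0.495]
top grill 0.76 [216. 188.  81.  89.] [0.557 0.045] 0.1401 [ 0.402 -0.08 ] [0.698 0.187]
top mill_center 0.75 [320. 137.  26.  26.] [ 0.6901 -0.2785] 0.0358 [ 0.648 -0.311] [ 0.731 -0.245]
top mill_center 0.64 [128. 141.  30.  27.] [0.6754 0.2989] 0.0435 [0.633 0.251] [0.716 0.345]
top jar_center 0.68 [128. 140.  32.  29.] [0.6907 0.3188] 0.0453 [0.647 0.27 ] [0.735 0.368]
top spit_knob 0.97 [124. 227.  35.  22.] [0.4215 0.3244] 0.0443 [0.381 0.278] [0.462 0.378]
top spit_knob 0.58 [133. 270.  34.  28.] [0.2914 0.2952] 0.044 [0.25 0.25] [0.335 0.344]
top spit_knob 0.57 [102. 181.  44.  35.] [0.5778 0.4005] 0.0655 [0.512 0.329] [0.633 0.483]
```

View pics/tg.png

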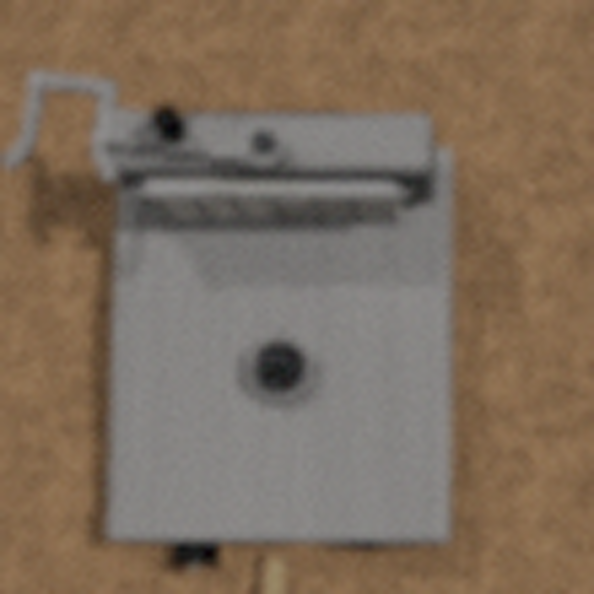

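View pics/ts.png

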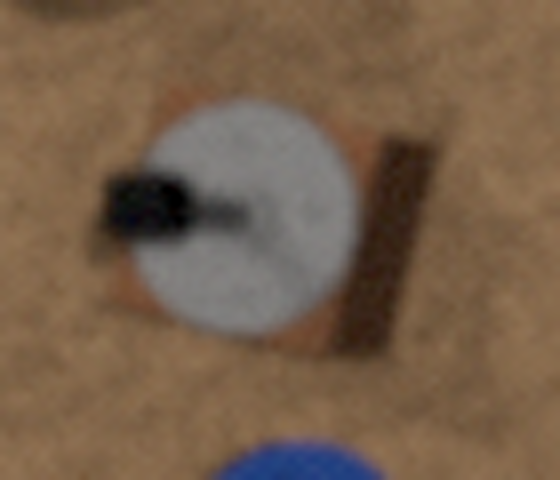

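View pics/tp.png

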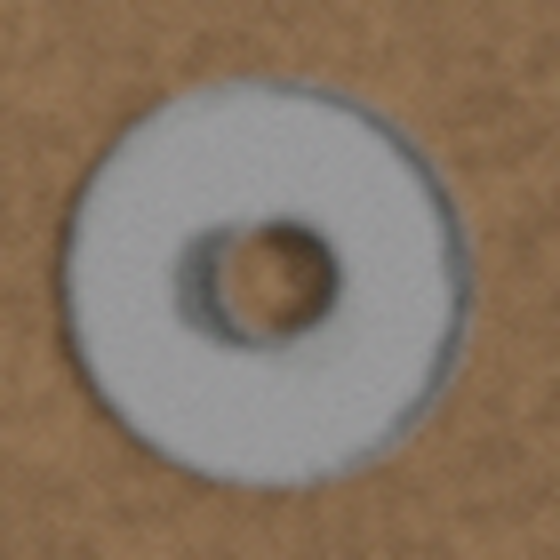

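View pics/sg.png

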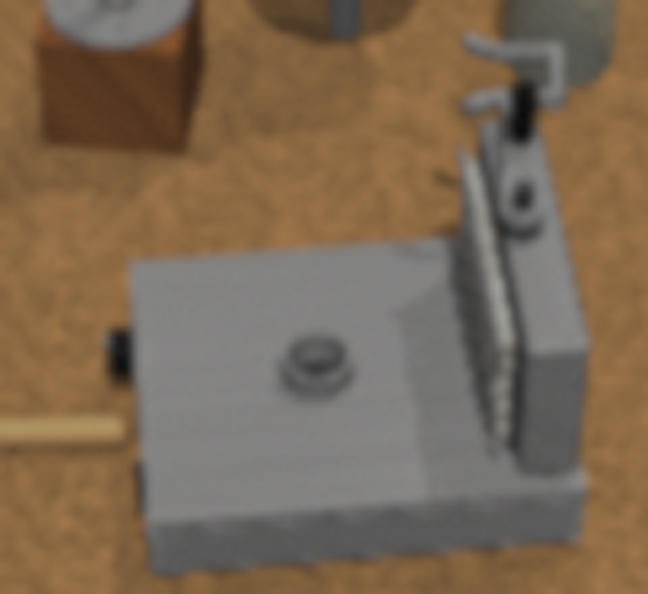

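View pics/ss.png

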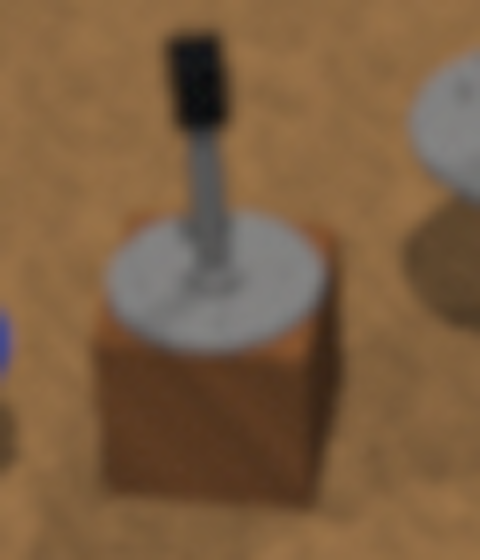

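View pics/sp.png

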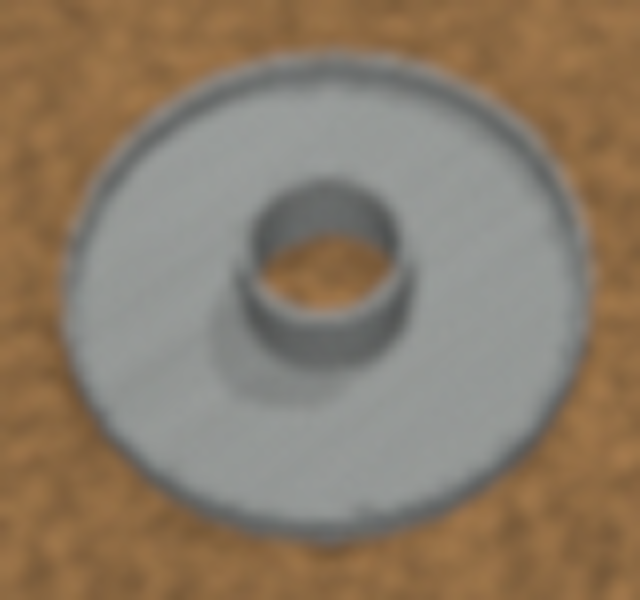

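```bash
python3 - <<'E'
from h import *
T=np.load('cam_top.npy',allow_pickle=True).item();S=np.load('cam_side.npy',allow_pickle=True).item()
W={'tg':(T,170,130,5.4),'ts':(T,95,200,8),'tp':(T,300,190,8),'sg':(S,190,120,5.4),'ss':(S,185,85,8),'sp':(S,190,270,8)}
def f(w,xy,z):
    p,u,v,k=W[w]; return bp(p,[((xy[0]+.5)/k-.5+u,(xy[1]+.5)/k-.5+v)],z)[0]
for n,w,xy,z in [('neck','tg',(280,366),.065),('neck','sg',(318,355),.065),
 ('c FL','tg',(107,541),.05),('c FR','tg',(448,541),.05),('c BR','tg',(452,150),.05),
 ('c FL','sg',(132,262),.05),('c FR','sg',(148,520),.05),('c BR','sg',(582,490),.05),
 ('pivot','tg',(264,140),.168),('pivot','sg',(521,195),.168),
 ('sknob top','tg',(166,118),.204),('sknob bot','sg',(520,140),.170),('sknob mid','sg',(523,112),.187),('sknob mid','tg',(171,125),.187),
 ('plate','ts',(247,216),.088),('plate','ss',(215,280),.088),('knob top','ts',(122,205),.204),('knob top','ss',(193,42),.204),('knob mid','ts',(148,206),.186),('knob mid','ss',(197,82),.186),
 ('chim','tp',(275,281),.035),('chim','sp',(326,250),.035),('rim','sp',(327,294),.014),('rim','tp',(267,284),.014),
 ('st1','ts',(172,85),.084),('st2','ts',(383,140),.084),('st3','ts',(335,355),.084),('st4','ts',(110,305),.084)]:
    print(n,w,f(w,xy,z).round(4))
E
```

```text
neck tg [0.5173 0.0228]
neck sg [0.513  0.0222]
c FL tg [0.4153 0.1247]
c FR tg [ 0.4162 -0.0756]
c BR tg [ 0.6496 -0.0771]
c FL sg [0.4147 0.1229]
c FR sg [ 0.4132 -0.0738]
c BR sg [ 0.644  -0.0781]
pivot tg [0.6285 0.0237]
pivot sg [0.6221 0.0278]
sknob top tg [0.6321 0.0719]
sknob bot sg [0.6278 0.0687]
sknob mid sg [0.6291 0.0718]
sknob mid tg [0.6323 0.0717]
plate ts [0.4226 0.3187]
plate ss [0.4183 0.3174]
knob top ts [0.4215 0.3237]
knob top ss [0.4175 0.3217]
knob mid ts [0.422  0.3211]
knob mid ss [0.4177 0.32  ]
chim tp [ 0.4332 -0.3371]
chim sp [ 0.4307 -0.3434]
rim sp [ 0.4299 -0.3468]
rim tp [ 0.4329 -0.3381]
st1 ts [0.4737 0.3523]
st2 ts [0.4527 0.267 ]
st3 ts [0.3693 0.2832]
st4 ts [0.3876 0.3736]
```

```bash
cat >> h.py <<'E'
from scipy.spatial.transform import Rotation as Ro
def st():
    s=telemetry.observe(); print('t %.2f'%s['time'],'pos',(s['tool_pos']*1000).round(1),'rpy',s['tool_rot'].round(4),'F',s['contact_force'].round(1),'T',s['torque'].round(2),'op',round(s['opening']*1000,1),'q',s['qpos'].round(2)); return s
def plan(way,step=60,s=None):
    """way: list of (x,y,z mm,yaw); prints rows"""
    s=s or telemetry.observe(); p=s['tool_pos']*1000; yw=s['tool_rot'][2]; R=Ro.from_euler('xyz',s['tool_rot'])
    rows=[]
    for w in way:
        st_=w[4] if len(w)>4 else step
        d=np.array(w[:3])-p; dy=(w[3]-yw+np.pi)%(2*np.pi)-np.pi
        n=int(max(np.ceil(np.linalg.norm(d)/st_-1e-3),np.ceil(abs(dy)/.18-1e-3),1))
        for i in range(n):
            v=R.inv().apply(d/n); rows.append((*v,-dy/n)); R=Ro.from_euler('z',dy/n)*R
        p=np.array(w[:3],float); yw+=dy
    print(len(rows)); print('; '.join('%.1f %.1f %.1f %.3f'%r for r in rows))
E
python3 - <<'E'
from h import *
p=np.load('cam_top.npy',allow_pickle=True).item()
w=cams.read_camera('wrist'); s=st(); c=-w['R'].T@w['t']; R=Ro.from_euler('xyz',s['tool_rot']).as_matrix()
print('cam in tool',R.T@(c-s['tool_pos']),'axes in tool',(w['R']@R).round(3))
print(pj(w,s['tool_pos']), pj(w,s['tool_pos']-[0,0,.15]))
plan([(185,491,350,2.78),(330,410,350,2.4),(500,150,350,1.9),(520,-150,300,1.571),(431.7,-340.5,120,1.571),(431.7,-340.5,80,1.571)])
E
```

```text
t 1.50 pos [185.3 491.2 240.8] rpy [3.1415 0.     2.7808] F [ 0.9 -0.4  0.7] T [ 0.02 -0.03 -0.02] op 91.8 q [ 1.06  0.34  1.52 -0.    1.28 -0.15]
cam in tool [ 0.06850276 -0.00049521 -0.14291968] axes in tool [[ 0.001  1.     0.002]
 [-0.967  0.001 -0.253]
 [-0.253 -0.002  0.967]]
[[255.35138672 244.43875527]] [[254.97575925 182.12315757]]
23
0.1 -0.2 -54.6 0.000; 0.1 -0.2 -54.6 0.000; -54.8 -8.2 0.0 0.127; -55.4 -1.2 0.0 0.127; -55.1 5.8 0.0 0.127; -50.2 -12.8 0.0 0.083; -51.1 -8.6 0.0 0.083; -51.6 -4.3 0.0 0.083; -51.8 -0.0 0.0 0.083; -51.6 4.3 0.0 0.083; -51.1 8.6 0.0 0.083; -48.4 -13.0 8.3 0.055; -49.0 -10.3 8.3 0.055; -49.5 -7.6 8.3 0.055; -49.9 -4.9 8.3 0.055; -50.1 -2.2 8.3 0.055; -50.1 0.6 8.3 0.055; -38.1 -17.7 36.0 -0.000; -38.1 -17.7 36.0 -0.000; -38.1 -17.7 36.0 -0.000; -38.1 -17.7 36.0 -0.000; -38.1 -17.7 36.0 -0.000; 0.0 -0.0 40.0 -0.000
```

>>> servo_tool(targets="0 0 -55 0; 0 0 -55 0; -55 -8 0 0.127; -55 -1 0 0.127; -55 6 0 0.127; -50 -13 0 0.083; -51 -9 0 0.083; -52 -4 0 0.083; -52 0 0 0.083; -52 4 0 0.083; -51 9 0 0.083; -48 -13 8 0.055; -49 -10 8 0.055; -50 -8 8 0.055; -50 -5 8 0.055; -50 -2 8 0.055; -50 1 8 0.055", hand=1)

```text
time: 3.62
tool_pos: [0.5189, -0.1712, 0.3046]
tool_rot: [3.137, -0.001, 1.539]
contact_force: [1.2, -0.2, -0.2]
opening: 0.0922
```

```bash
python3 - <<'E'
from h import *
st(); plan([(440,-320,240,1.571),(431.7,-340.5,180,1.571)])
E
```

```text
t 3.62 pos [ 518.9 -171.2  304.6] rpy [ 3.1371e+00 -9.0000e-04  1.5392e+00] F [ 1.2 -0.2 -0.2] T [-0.1   0.01 -0.  ] op 92.2 q [-0.46  0.34  1.35  0.    1.45 -0.43]
6
-37.8 -18.6 16.0 -0.008; -37.7 -18.9 16.0 -0.008; -37.5 -19.2 16.0 -0.008; -37.4 -19.5 16.0 -0.008; -10.3 -4.3 30.0 -0.000; -10.3 -4.3 30.0 -0.000
```

>>> servo_tool(targets="-35 -18 16 -0.01; -35 -18 16 -0.01; -35 -18 16 -0.01; -30 -18 16 -0.01; 0 0 0 0")

```text
time: 4.25
tool_pos: [0.4415, -0.3126, 0.2367]
tool_rot: [3.138, -0.001, 1.575]
contact_force: [0.4, -0.3, 1.0]
opening: 0.0918
```

```bash
python3 - <<'E'
from h import *
st(); p=cams.read_camera('wrist'); save(p,'w1')
d=cams.cut_out(p,'pan_center')
for x in d:
    print(x['score'],x['extent'])
print(pj(p,[(.4317,-.3405,.035),(.4317,-.3405,.016)]))
np.save('cam_w1.npy',p,allow_pickle=True)
E
```

```text
t 4.25 pos [ 441.5 -312.6  236.7] rpy [ 3.1378e+00 -1.2000e-03  1.5747e+00] F [ 0.4 -0.3  1. ] T [-0.03  0.    0.05] op 91.8 q [-0.76  0.37  1.49  0.    1.28 -0.76]
0.64 [281.4, 290.0, 33.2, 9.4]
0.57 [249.8, 183.7, 121.8, 116.3]
[[246.26744139 193.33240097]
 [246.59531322 189.51093494]]
```

View pics/w1.png

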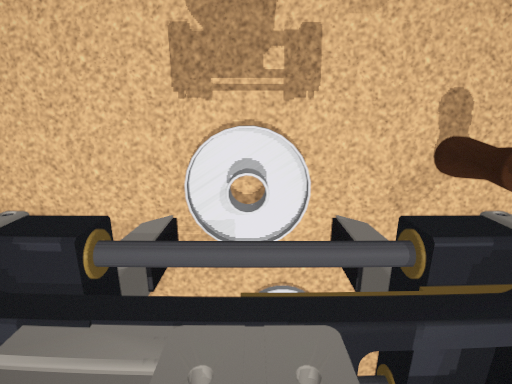

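```bash
python3 - <<'E'
from h import *
p=np.load('cam_w1.npy',allow_pickle=True).item(); zoom(p,175,115,150,145,4,'w1z')
print(bp(p,[(247.5,190.5)],.035),bp(p,[(248,185)],.016))
P=pj(p,[(.4317+.084*np.cos(a),-.3405+.084*np.sin(a),.016) for a in np.linspace(0,6.28,13)]);print(P.min(0),P.max(0))
E
```

```text
[[ 0.43325566 -0.33680681]] [[ 0.4335633 -0.3343496]]
[183.21477901 124.55079492] [309.9339336  247.53813969]
```

View pics/w1z.png

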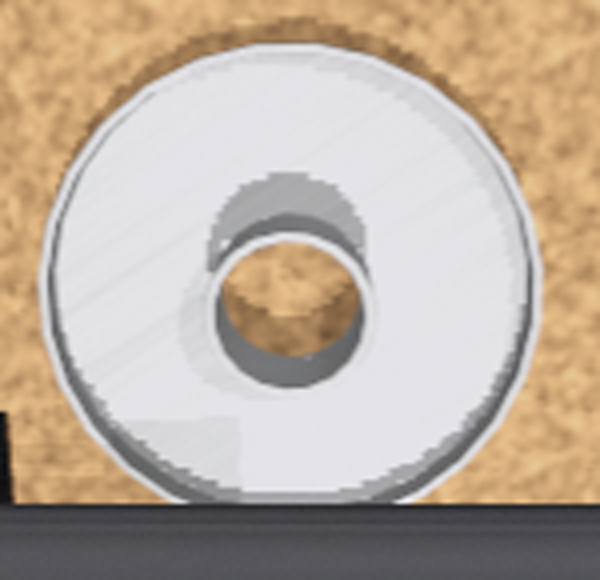

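```bash
python3 - <<'E'
from h import *
plan([(433,-340,80,1.571),(433,-340,24,1.571,20)])
E
```

```text
6
-9.6 -3.8 52.7 0.002; -9.6 -3.8 52.7 0.002; -9.6 -3.7 52.7 0.002; -0.0 -0.1 18.7 -0.000; -0.0 -0.1 18.7 -0.000; -0.0 -0.1 18.7 -0.000
```

>>> servo_tool(targets="-9 -3 52 0; -9 -3 52 0; -9 -3 45 0; 0 0 0 0")

```text
time: 4.85
tool_pos: [0.4412, -0.3371, 0.0902]
tool_rot: [3.127, 0.006, 1.582]
contact_force: [0.3, -0.3, 0.1]
opening: 0.0916
```

```bash
python3 - <<'E'
from h import *
plan([(433,-340,21,1.571,20)])
E
```

```text
4
-0.6 -2.3 17.3 0.003; -0.6 -2.3 17.3 0.003; -0.6 -2.3 17.3 0.003; -0.6 -2.3 17.3 0.003
```

>>> servo_tool(targets="-1 -4 17 0; -1 -4 17 0; 0 0 15 0; 0 0 0 0")

```text
time: 5.35
tool_pos: [0.4405, -0.34, 0.0486]
tool_rot: [3.117, 0.015, 1.586]
contact_force: [0.0, 0.8, 1.4]
opening: 0.092
```

```bash
python3 - <<'E'
from h import *
st();plan([(433,-340,21,1.571,20)])
E
```

```text
t 5.35 pos [ 440.5 -340.    48.6] rpy [3.1172 0.0149 1.5864] F [0.  0.8 1.4] T [-0.08  0.05  0.03] op 92.0 q [-0.8   0.61  1.69  0.01  0.82 -0.82]
2
0.3 -4.1 13.7 0.008; 0.2 -4.1 13.7 0.008
```

>>> servo_tool(targets="0 0 0 0; 0 0 0 0")

```text
time: 5.6
tool_pos: [0.4419, -0.3404, 0.0507]
tool_rot: [3.115, 0.017, 1.587]
contact_force: [-0.5, -0.3, -0.9]
opening: 0.0915
```

```bash
python3 - <<'E'
from h import *
st()
E
```

```text
t 5.60 pos [ 441.9 -340.4   50.7] rpy [3.1148 0.0173 1.5872] F [-0.5 -0.3 -0.9] T [-0.12  0.09 -0.01] op 91.5 q [-0.8   0.6   1.68  0.01  0.82 -0.82]
```

>>> servo_tool(targets="0 -8 0 0; 0 0 0 0")

```text
time: 5.85
tool_pos: [0.4335, -0.3407, 0.0511]
tool_rot: [3.114, 0.018, 1.587]
contact_force: [-0.7, -0.7, 0.3]
opening: 0.0918
```

>>> servo_tool(targets="0 0 15 0; 0 -1 15 0; 0 0 0 0")

```text
time: 6.22
tool_pos: [0.4333, -0.3416, 0.0189]
tool_rot: [3.114, 0.018, 1.587]
contact_force: [-0.0, 0.5, 0.2]
opening: 0.0922
```

>>> servo_tool(targets="0 0 -2 0; 0 0 0 0; 0 0 0 0; 0 0 0 0; 0 0 0 0", hand=0, squeeze=8)

```text
time: 6.85
tool_pos: [0.4331, -0.3413, 0.0208]
tool_rot: [3.115, 0.017, 1.587]
contact_force: [0.4, -0.4, -1.6]
opening: 0.0556
```

>>> servo_tool(targets="0 0 0 0; 0 0 0 0; 0 0 0 -0.172; 0 0 0 -0.172; 0 0 0 -0.172; 0 0 0 -0.172; 0 0 0 -0.172; 0 0 0 -0.172; 0 0 0 -0.172; 0 0 0 -0.172; 0 0 0 -0.172; 0 0 0 0", hand=1)

```text
time: 8.35
tool_pos: [0.4331, -0.3414, 0.0214]
tool_rot: [-3.123, 0.027, -3.099]
contact_force: [0.1, 0.1, -0.2]
opening: 0.0915
```

```bash
python3 - <<'E'
from h import *
st()
E
```

```text
t 8.35 pos [ 433.1 -341.4   21.4] rpy [-3.123  0.027 -3.099] F [ 0.1  0.1 -0.2] T [ 0.04 -0.   -0.  ] op 91.5 q [-0.81  0.64  1.72  0.01  0.75 -2.43]
```

>>> servo_tool(targets="0 0 0 0; 0 0 0 0; 0 0 0 0; 0 0 0 0", hand=0, squeeze=40)

```text
time: 8.85
tool_pos: [0.4331, -0.3414, 0.0214]
tool_rot: [-3.123, 0.027, -3.106]
contact_force: [0.6, 0.7, 0.0]
opening: 0.0565
```

>>> servo_tool(targets="0 0 -40 0; 0 0 -50 0; 0 0 -40 0.03; 0 0 -30 0.02; 0 0 0 0")

```text
time: 9.48
tool_pos: [0.4271, -0.3371, 0.1828]
tool_rot: [-3.13, 0.023, 3.123]
contact_force: [0.6, 0.1, -3.2]
opening: 0.0539
```

```bash
python3 - <<'E'
from h import *
st()
p=cams.read_camera('side'); zoom(p,130,60,280,300,2,'s2')
plan([(470,-200,185,3.134),(510,20,185,3.134)])
E
```

```text
t 9.47 pos [ 427.1 -337.1  182.8] rpy [-3.1303  0.0226  3.1232] F [ 0.6  0.1 -3.2] T [-0.02  0.   -0.01] op 53.9 q [-0.81  0.42  1.58  0.01  1.12 -2.37]
7
-13.7 45.7 -1.4 -0.004; -13.9 45.7 -1.4 -0.004; -14.0 45.6 -1.4 -0.004; -9.6 55.1 -0.3 -0.000; -9.6 55.1 -0.3 -0.000; -9.6 55.1 -0.3 -0.000; -9.6 55.1 -0.3 -0.000
```

View pics/s2.png

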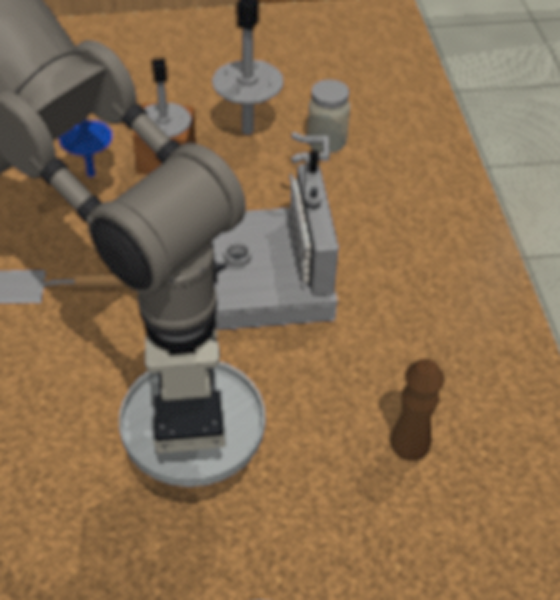

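>>> servo_tool(targets="0 45 0 0; 0 45 0 0; 0 45 0 0; 0 20 0 0; 0 0 0 0")

```text
time: 10.15
tool_pos: [0.4243, -0.1743, 0.169]
tool_rot: [3.14, 0.005, 3.123]
contact_force: [-0.5, -0.4, -3.3]
opening: 0.054
```

```bash
python3 - <<'E'
from h import *
st()
p=cams.read_camera('wrist'); save(p,'w3'); np.save('cam_w3.npy',p,allow_pickle=True)
print(pj(p,[(.516,.0235,.065)]))
E
```

```text
t 10.15 pos [ 424.3 -174.3  169. ] rpy [3.1396 0.0046 3.123 ] F [-0.5 -0.4 -3.3] T [ 0.05  0.02 -0.01] op 54.0 q [-0.56  0.3   1.81  0.    1.03 -2.11]
[[452.34626776 277.61795224]]
```

View pics/w3.png

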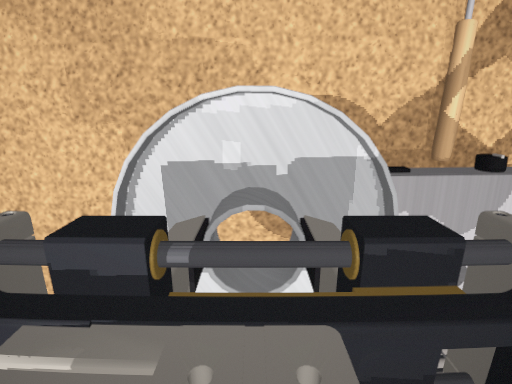

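```bash
python3 - <<'E'
from h import *
plan([(500,-60,185,3.134),(512,22,175,3.134)])
E
```

```text
5
-24.5 38.8 -5.1 -0.004; -24.6 38.7 -5.1 -0.004; -24.8 38.6 -5.1 -0.004; -5.7 41.0 5.1 -0.000; -5.7 41.0 5.1 -0.000
```

>>> servo_tool(targets="-25 39 -9 0; -25 39 -9 0; -25 39 -9 0; -6 41 -2 0; -6 41 0 0; 0 0 0 0")

```text
time: 10.95
tool_pos: [0.5193, 0.0209, 0.1928]
tool_rot: [3.14, -0.002, 3.114]
contact_force: [0.2, -1.2, -2.8]
opening: 0.0537
```

```bash
python3 - <<'E'
from h import *
st()
for n in ['top','side']:
  p=cams.read_camera(n); np.save('cam_%s4.npy'%n,p,allow_pickle=True)
  zoom(p,*((170,110,110,110) if n=='top' else (180,100,140,120)),5,n[0]+'4')
st()
E
```

```text
t 10.95 pos [519.3  20.9 192.8] rpy [ 3.1399e+00 -2.3000e-03  3.1139e+00] F [ 0.2 -1.2 -2.8] T [-0.02  0.06 -0.07] op 53.7 q [-0.11  0.38  1.61  0.    1.16 -1.65]
t 11.05 pos [518.9  18.7 192.9] rpy [ 3.1408e+00 -2.7000e-03  3.1116e+00] F [-0.9 -0.4 -3.1] T [0.04 0.   0.01] op 53.8 q [-0.11  0.38  1.61  0.    1.16 -1.65]
```

View pics/t4.png

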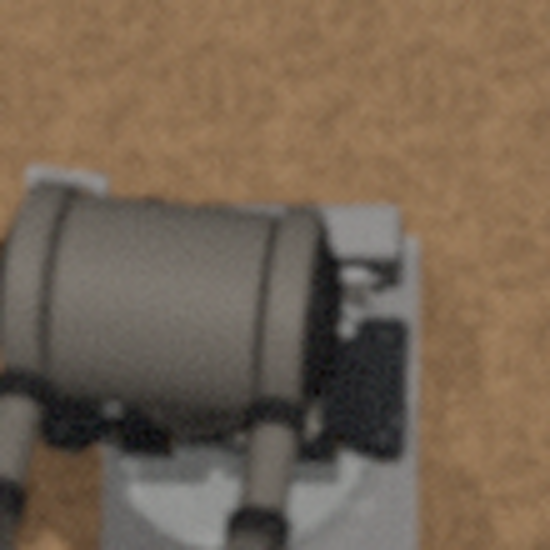

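View pics/s4.png

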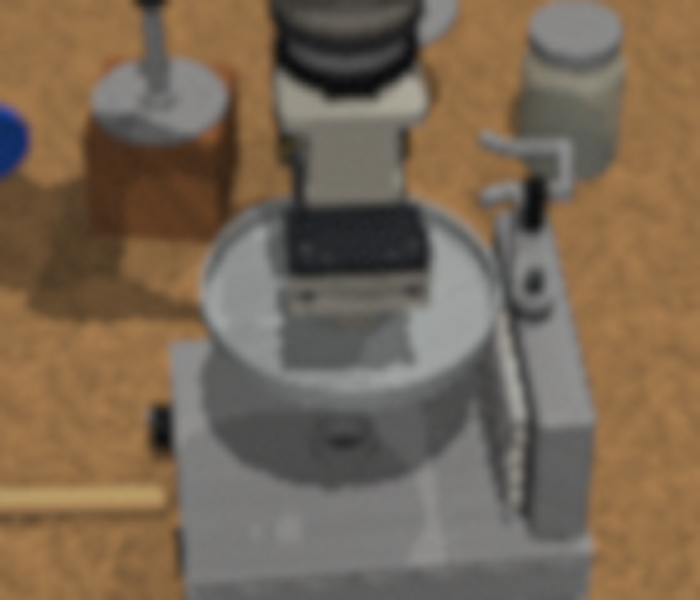

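```bash
python3 - <<'E'
from h import *
S=np.load('cam_side4.npy',allow_pickle=True).item()
a=np.linspace(0,6.283,73)
for zz in (-.0054,-.0214):
  P=pj(S,np.c_[.5189+.084*np.cos(a),.0187+.084*np.sin(a),np.full(73,.1929+zz)])
  Q=(P-[180,100]+.5)*5-.5
  print(Q.min(0),Q.max(0))
E
```

```text
[202.05191819 181.58884353] [503.78063815 386.33430135]
[203.60405736 202.5773115 ] [502.76968561 407.35784295]
```

>>> servo_tool(targets="1 3 30 -0.01; 1 2 30 -0.01; 1 0 25 0; 0 0 0 0")

```text
time: 11.55
tool_pos: [0.5162, 0.0168, 0.1048]
tool_rot: [-3.141, -0.003, 3.125]
contact_force: [0.9, -0.5, -2.5]
opening: 0.0541
```

```bash
python3 - <<'E'
from h import *
st()
plan([(515.5,23.2,92,3.134,10)])
E
```

```text
t 11.55 pos [516.2  16.8 104.8] rpy [-3.1406e+00 -3.0000e-03  3.1247e+00] F [ 0.9 -0.5 -2.5] T [ 0.03 -0.02 -0.02] op 54.1 q [-0.12  0.48  1.73 -0.    0.94 -1.67]
2
0.4 3.2 6.4 -0.005; 0.4 3.2 6.4 -0.005
```

>>> servo_tool(targets="0 5 6 -0.005; 0 3 4 0; 0 0 0 0")

```text
time: 11.92
tool_pos: [0.5179, 0.0235, 0.0964]
tool_rot: [-3.14, 0.001, 3.128]
contact_force: [-0.3, -0.1, -2.7]
opening: 0.0541
```

```bash
python3 - <<'E'
from h import *
st()
plan([(515.5,23.2,92,3.134,10)])
p=cams.read_camera('side'); zoom(p,180,100,140,120,5,'s5')
E
```

```text
t 11.93 pos [517.9  23.5  96.4] rpy [-3.1401e+00  1.1000e-03  3.1278e+00] F [-0.3 -0.1 -2.7] T [ 0.09 -0.01  0.02] op 54.1 q [-0.1   0.49  1.73 -0.    0.91 -1.66]
1
2.4 -0.4 4.4 -0.006
```

View pics/s5.png

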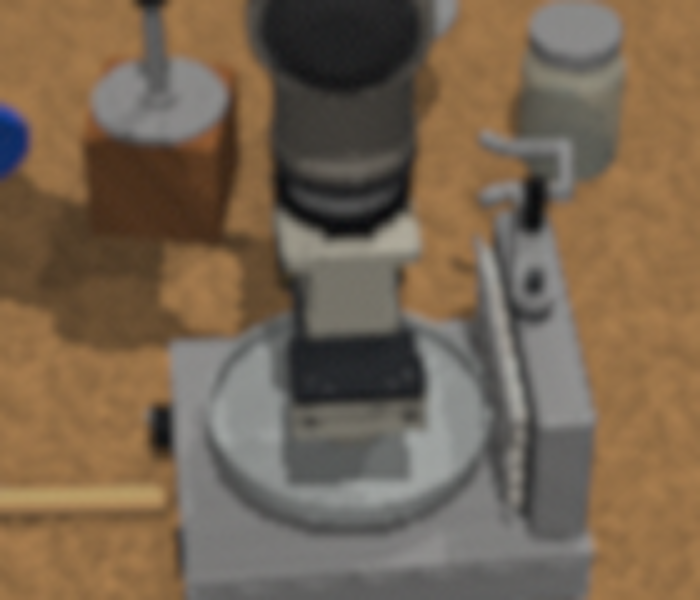

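```bash
python3 - <<'E'
from h import *
S=np.load('cam_side4.npy',allow_pickle=True).item()
a=np.linspace(0,6.283,73)
Z=lambda P:(P-[180,100]+.5)*5-.5
P=Z(pj(S,np.c_[.5179+.084*np.cos(a),.0235+.084*np.sin(a),np.full(73,.091)]));print(P.min(0),P.max(0))
print(Z(pj(S,[(.5155,.0232,.065),(.5155,.0252,.065)])), Z(np.array([[ (318.5)/5.4-.5+190,355.5/5.4-.5+120]])))
E
```

```text
[208.83748074 297.99858235] [495.07033652 501.57116428]
[[348.38754411 427.17560513]
 [348.05236302 424.77358   ]] [[344.40740741 428.66666667]]
```

>>> servo_tool(targets="3 0 4 -0.005; 1 0 4 0; 0 0 0 0")

```text
time: 12.35
tool_pos: [0.514, 0.0237, 0.0887]
tool_rot: [-3.14, 0.003, 3.134]
contact_force: [0.0, 0.6, -4.0]
opening: 0.054
```

>>> servo_tool(targets="0.5 0 5 0; 0.5 0 4 0; 0 0 0 0")

```text
time: 12.72
tool_pos: [0.513, 0.0236, 0.079]
tool_rot: [-3.14, 0.003, 3.134]
contact_force: [-0.1, 0.3, -3.0]
opening: 0.0542
```

>>> servo_tool(targets="-1 0 4 0; -1 0 3 0; 0 0 0 0")

```text
time: 13.1
tool_pos: [0.5145, 0.0236, 0.0743]
tool_rot: [-3.139, 0.002, 3.134]
contact_force: [-0.1, -1.0, -1.4]
opening: 0.0537
```

>>> servo_tool(targets="0 0 3 0; 0 0 0 0")

```text
time: 13.35
tool_pos: [0.5149, 0.0236, 0.0742]
tool_rot: [-3.139, 0.004, 3.134]
contact_force: [-0.7, -0.6, -1.1]
opening: 0.0538
```

>>> servo_tool(targets="0 0 4 0; 0 0 0 0")

```text
time: 13.6
tool_pos: [0.5157, 0.0236, 0.0741]
tool_rot: [-3.139, 0.008, 3.134]
contact_force: [0.3, 0.7, -3.5]
opening: 0.0537
```

>>> servo_tool(targets="0 0 0 0; 0 0 0 0; 0 0 0 0; 0 0 0 0", hand=1)

```text
time: 14.1
tool_pos: [0.5164, 0.0235, 0.073]
tool_rot: [-3.139, 0.008, 3.134]
contact_force: [0.4, 0.0, -0.1]
opening: 0.089
```

>>> servo_tool(targets="0 0 -25 0; 0 0 -45 0; 0 0 -50 0; 0 0 -50 0; 0 0 -40 0; 0 0 0 0")

```text
time: 14.85
tool_pos: [0.5145, 0.0241, 0.2881]
tool_rot: [-3.139, 0.005, 3.134]
contact_force: [0.9, -0.3, -0.4]
opening: 0.0918
```

```bash
python3 - <<'E'
from h import *
st()
plan([(505,200,300,3.134),(440,319,320,3.134-.22)],55)
E
```

```text
t 14.85 pos [514.5  24.1 288.1] rpy [-3.1389  0.0054  3.134 ] F [ 0.9 -0.3 -0.4] T [ 0.01  0.03 -0.04] op 91.8 q [-0.1   0.29  1.47 -0.    1.38 -1.66]
7
2.7 43.9 -3.1 -0.000; 2.7 43.9 -3.1 -0.000; 2.7 43.9 -3.1 -0.000; 2.7 43.9 -3.1 -0.000; 21.9 39.5 -6.9 0.073; 24.8 37.8 -6.9 0.073; 27.5 35.8 -6.9 0.073
```

```bash
python3 - <<'E'
from h import *
st()
p=cams.read_camera('wrist'); save(p,'w6'); np.save('cam_w6.npy',p,allow_pickle=True)
print(pj(p,[(.5155,.0232,.065),(.5155,.0232,.085)]))
E
```

```text
t 14.85 pos [514.5  24.1 288.1] rpy [-3.1389  0.0054  3.134 ] F [ 0.9 -0.3 -0.4] T [ 0.01  0.03 -0.04] op 91.8 q [-0.1   0.29  1.47 -0.    1.38 -1.66]
[[254.44787757 169.53748973]
 [254.39544787 172.59477358]]
```

View pics/w6.png

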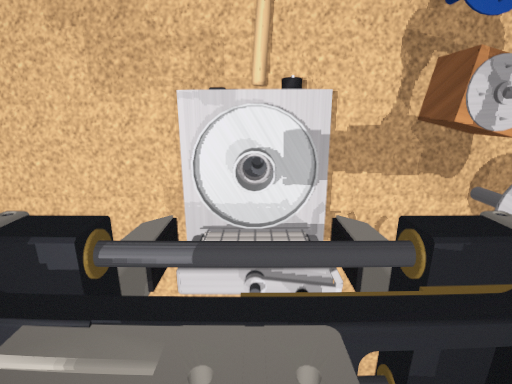

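```bash
python3 - <<'E'
from h import *
p=np.load('cam_w6.npy',allow_pickle=True).item(); zoom(p,220,135,70,70,8,'w6z')
E
```

```text
(no output)
```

View pics/w6z.png

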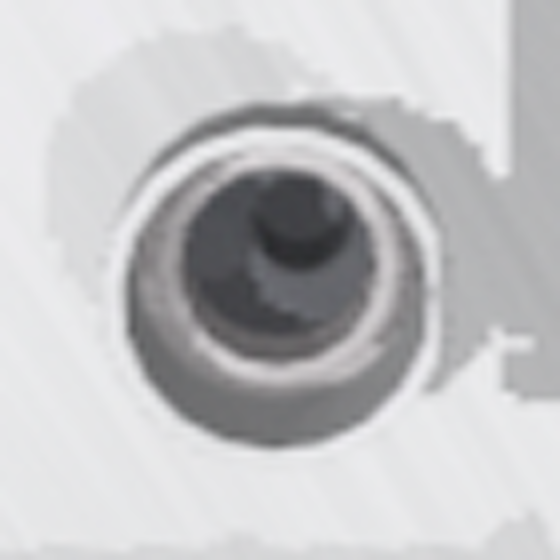

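```bash
python3 - <<'E'
from h import *
p=np.load('cam_w6.npy',allow_pickle=True).item()
print(bp(p,[(257.05,164.3)],.04),bp(p,[(254.45,169.54)],.065), pj(p,[(.5155,.0232,.04)]))
im=p['color'][150:185,238:272].astype(float); im=np.clip((im-30)*2.2,0,255).astype(np.uint8)
cv2.imwrite('pics/w6e.png',cv2.resize(im[:,:,::-1],None,fx=16,fy=16,interpolation=cv2.INTER_CUBIC))
E
```

```text
[[0.51293421 0.02675336]] [[0.51550335 0.02320275]] [[254.506199   166.13660698]]
```

View pics/w6e.png

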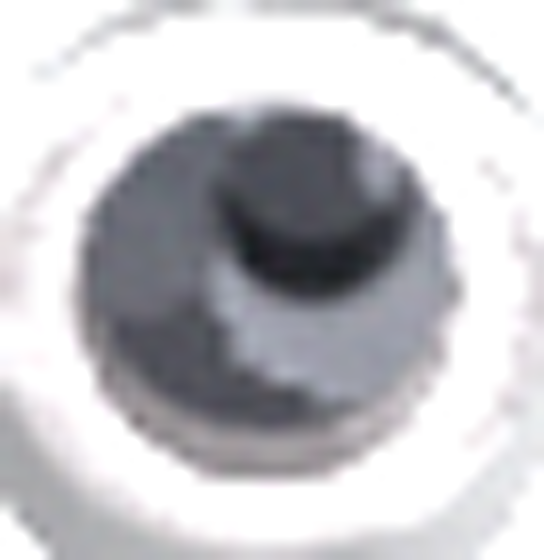

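>>> servo_tool(targets="3 44 -5 0; 3 44 -5 0; 3 44 -5 0; 3 44 -3 0; 20 40 -7 0.07; 24 38 -5 0.07; 27 36 -5 0.07; 0 0 0 0")

```text
time: 15.9
tool_pos: [0.4358, 0.3273, 0.3054]
tool_rot: [-3.126, -0.021, 2.914]
contact_force: [0.7, -0.0, -0.6]
opening: 0.0918
```

```bash
python3 - <<'E'
from h import *
s=st()
p=cams.read_camera('wrist'); save(p,'w7'); np.save('cam_w7.npy',p,allow_pickle=True)
print(pj(p,[(.420,.319,.204),(.42,.319,.186),(.42,.319,.088)]))
E
```

```text
t 15.90 pos [435.8 327.3 305.4] rpy [-3.1265 -0.0211  2.9138] F [ 0.7 -0.  -0.6] T [-0.02 -0.07  0.09] op 91.8 q [ 0.5   0.35  1.33  0.    1.49 -0.84]
[[243.50609646 182.09848843]
 [244.51561953 178.16160048]
 [248.30941936 163.37436745]]
```

View pics/w7.png

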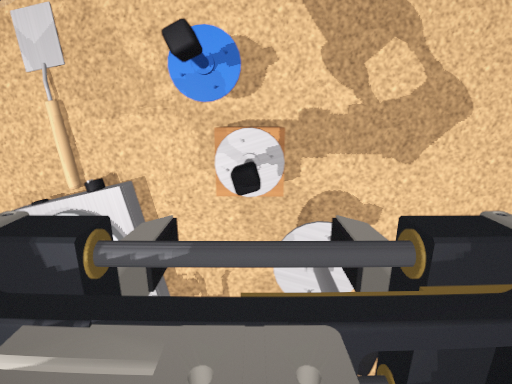

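```bash
python3 - <<'E'
from h import *
p=np.load('cam_w7.npy',allow_pickle=True).item(); zoom(p,205,120,90,85,6.5,'w7z')
c=p['color'][120:205,205:295]; m=(c.max(2)<60).astype(np.uint8)
ct=max(cv2.findContours(m,0,1)[0],key=cv2.contourArea); r=cv2.minAreaRect(ct); print(r, np.array(r[0])+[205,120])
E
```

```text
((40.21697998046875, 58.009429931640625), (29.257797241210938, 25.961143493652344), 74.05460357666016) [245.21697998 178.00942993]
```

View pics/w7z.png

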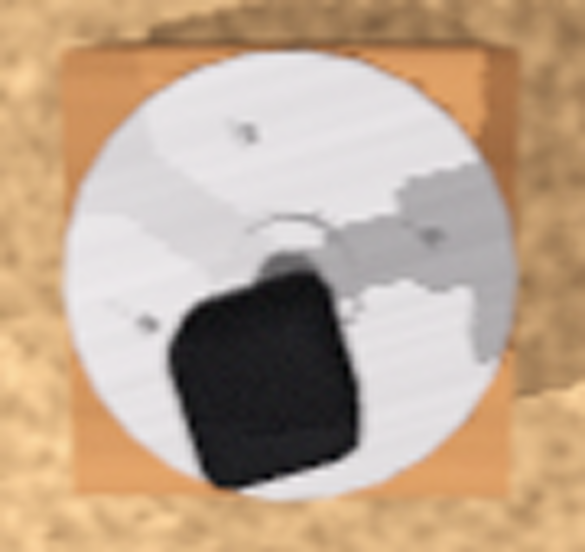

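```bash
python3 - <<'E'
from h import *
plan([(420,320.8,235,3.19)],40)
E
```

```text
2
6.7 -3.8 35.2 -0.138; 7.2 -2.7 35.2 -0.138
```

>>> servo_tool(targets="8 -4 35 -0.14; 8 -3 35 -0.14; 0 0 0 0")

```text
time: 16.32
tool_pos: [0.4182, 0.3173, 0.2307]
tool_rot: [-3.129, -0.029, -3.084]
contact_force: [0.3, 0.0, 0.6]
opening: 0.092
```

```bash
python3 - <<'E'
from h import *
s=st()
plan([(420,320.8,183,3.19)],30)
p=cams.read_camera('wrist'); save(p,'w8');  np.save('cam_w8.npy',p,allow_pickle=True)
print(pj(p,[(.420,.3208,.204),(.42,.3208,.186),(.42,.3208,.088)]))
c=p['color'][100:214,180:330]; m=(c.max(2)<60).astype(np.uint8)
for ct in cv2.findContours(m,0,1)[0]:
  if cv2.contourArea(ct)>150: r=cv2.minAreaRect(ct); print(r, np.array(r[0])+[180,100])
zoom(p,170,90,170,150,4,'w8z')
E
```

```text
t 16.32 pos [418.2 317.3 230.7] rpy [-3.1286 -0.0288 -3.0842] F [0.3 0.  0.6] T [ 0.02 -0.05 -0.01] op 92.0 q [ 0.5   0.37  1.51  0.    1.29 -1.13]
2
-1.7 2.0 23.8 0.004; -1.7 2.0 23.8 0.004
[[260.52555783 230.48252432]
 [260.3401305  221.15156599]
 [259.71240291 189.75824384]]
((80.5, 106.5), (13.0, 33.0), 90.0) [260.5 206.5]
```

View pics/w8z.png

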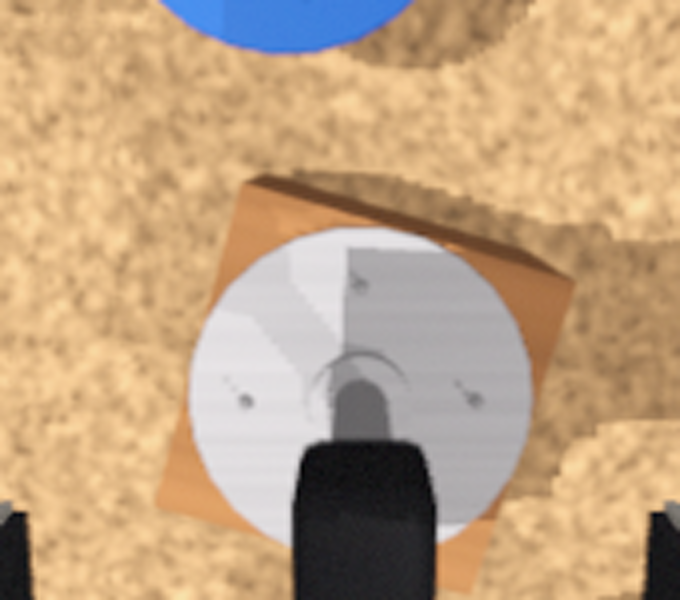

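>>> servo_tool(targets="-1 3 24 0; -1 2 22 0; 0 0 0 0")

```text
time: 16.75
tool_pos: [0.4249, 0.3222, 0.1898]
tool_rot: [-3.133, -0.018, -3.096]
contact_force: [-0.5, -0.1, -0.9]
opening: 0.0916
```

```bash
python3 - <<'E'
from h import *
s=st()
plan([(420,321,182,3.199)],30)
E
```

```text
t 16.75 pos [424.9 322.2 189.8] rpy [-3.133  -0.0178 -3.0964] F [-0.5 -0.1 -0.9] T [ 0.02 -0.01  0.06] op 91.6 q [ 0.51  0.41  1.56  0.    1.18 -1.11]
1
4.8 -1.0 7.9 -0.012
```

>>> servo_tool(targets="5 -1 8 0; 0 0 0 0; 0 0 0 0; 0 0 0 0; 0 0 0 0; 0 0 0 0; 0 0 0 0", hand=0, squeeze=45)

```text
time: 17.62
tool_pos: [0.4219, 0.3214, 0.1856]
tool_rot: [-3.136, -0.011, -3.099]
contact_force: [-0.2, -0.1, -0.8]
opening: 0.0263
```

```bash
python3 - <<'E'
from h import *
s=st()
E
```

```text
t 17.62 pos [421.9 321.4 185.6] rpy [-3.1359 -0.0114 -3.0993] F [-0.2 -0.1 -0.8] T [0.05 0.01 0.03] op 26.3 q [ 0.51  0.41  1.58  0.    1.16 -1.11]
```

>>> servo_tool(targets="0 0 0 0; 0 0 0 0; 0 0 0 0")

```text
time: 18.0
tool_pos: [0.4218, 0.3216, 0.1857]
tool_rot: [-3.136, -0.012, -3.099]
contact_force: [-0.5, 0.0, 0.3]
opening: 0.0239
```

>>> servo_tool(targets="0 0 -8 0; 0 0 -30 0; 0 0 -40 0; 0 0 -30 0; 0 0 -12 0; 0 0 0 0; 0 0 0 0")

```text
time: 18.88
tool_pos: [0.4219, 0.3214, 0.3051]
tool_rot: [-3.132, -0.02, -3.1]
contact_force: [0.3, 0.2, -4.6]
opening: 0.0236
```

```bash
python3 - <<'E'
from h import *
s=st()
p=cams.read_camera('side'); zoom(p,150,50,170,150,4,'s9')
plan([(485,150,305,3.134),(510,27,292,3.134)],45)
E
```

```text
t 18.88 pos [421.9 321.4 305.1] rpy [-3.1318 -0.0197 -3.0997] F [ 0.3  0.2 -4.6] T [ 0.04 -0.03 -0.01] op 23.6 q [ 0.51  0.32  1.37  0.    1.47 -1.11]
8
-11.2 -34.8 0.1 0.010; -11.5 -34.7 0.1 0.010; -11.9 -34.5 0.1 0.010; -12.2 -34.4 0.1 0.010; -12.5 -34.3 0.1 0.010; -8.7 -40.9 4.6 -0.000; -8.7 -40.9 4.6 -0.000; -8.7 -40.9 4.6 -0.000
```

View pics/s9.png

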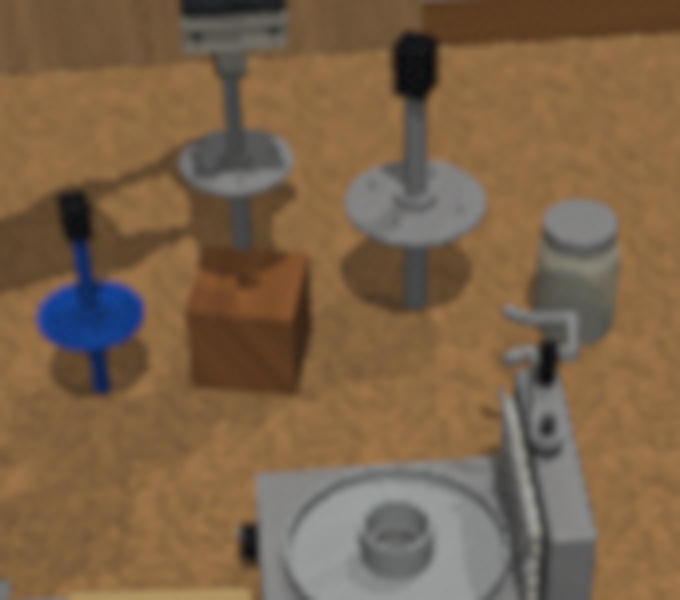

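>>> servo_tool(targets="-11 -35 0 0.01; -11 -35 0 0.01; -12 -35 0 0.01; -12 -34 0 0.01; -12 -34 0 0.01; -9 -40 3 0; -9 -38 3 0; -7 -30 2 0; 0 0 0 0; 0 0 0 0")

```text
time: 20.18
tool_pos: [0.5063, 0.0328, 0.2863]
tool_rot: [-3.129, -0.04, 3.133]
contact_force: [0.4, 0.2, -5.3]
opening: 0.0235
```

```bash
python3 - <<'E'
from h import *
s=st()
p=cams.read_camera('side'); zoom(p,190,60,120,130,4.6,'s10'); np.save('cam_s10.npy',p,allow_pickle=True)
q=cams.read_camera('wrist'); save(q,'w10'); np.save('cam_w10.npy',q,allow_pickle=True)
plan([(513,26.7,292,3.134)],45)
E
```

```text
t 20.18 pos [506.3  32.8 286.3] rpy [-3.1286 -0.0396  3.1332] F [ 0.4  0.2 -5.3] T [ 0.07 -0.03 -0.03] op 23.5 q [-0.08  0.3   1.46 -0.02  1.42 -1.64]
1
-6.5 -6.5 -5.6 0.000
```

View pics/s10.png

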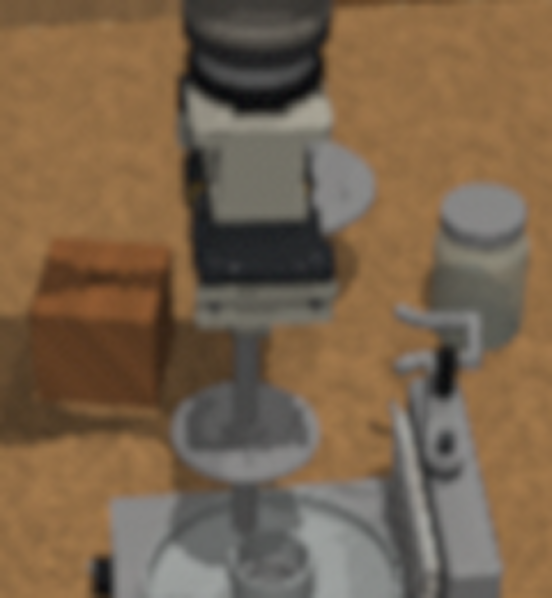

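View pics/w10.png

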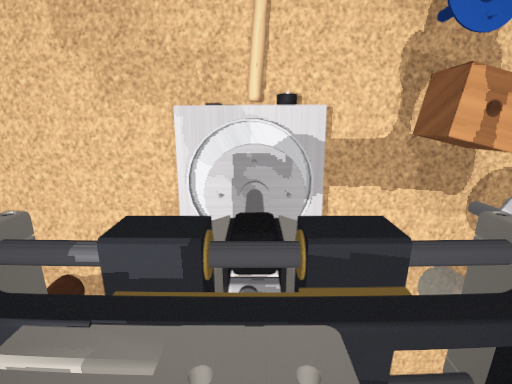

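```bash
cat >> h.py <<'E'
RG=Ro.from_euler('xyz',[-3.136,-.012,-3.099]); PG=np.array([.4218,.3216,.1857])
AX=np.array([.4200,.3208]) # spit axis at grasp
def tip(s=None):
    s=s or telemetry.observe(); R=Ro.from_euler('xyz',s['tool_rot'])
    f=lambda z:s['tool_pos']+R.apply(RG.inv().apply(np.array([*AX,z])-PG))
    t,k=f(.004),f(.186); print('tip',(t*1000).round(1),'knob',(k*1000).round(1),'lean',((t-k)[:2]*1000).round(1)); return t
E
python3 - <<'E'
from h import *
s=st(); t=tip(s)
S=np.load('cam_s10.npy',allow_pickle=True).item()
Z=lambda P:(P-[190,60]+.5)*4.6-.5
print(Z(pj(S,[t,(.5155,.0232,.085),t+[0,0,.082]])))
E
```

```text
t 20.27 pos [506.4  33.1 286.6] rpy [-3.1283 -0.0391  3.1342] F [-0.7  0.5 -5.3] T [ 0.08 -0.05  0.01] op 24.0 q [-0.08  0.3   1.46 -0.02  1.42 -1.64]
tip [499.6  31.1 105. ] knob [504.5  32.4 287. ] lean [-4.9 -1.4]
[[247.6334115  526.32179954]
 [274.13528327 555.23979452]
 [244.99195149 430.5027266 ]]
```

>>> servo_tool(targets="-7 -3 3 0; -7 -2 5 0; 0 0 5 0; 0 0 0 0")

```text
time: 20.78
tool_pos: [0.5206, 0.0293, 0.2718]
tool_rot: [-3.129, -0.04, 3.137]
contact_force: [0.5, 0.4, -4.4]
opening: 0.0238
```

```bash
python3 - <<'E'
from h import *
s=st(); tip(s)
E
```

```text
t 20.77 pos [520.6  29.3 271.8] rpy [-3.1286 -0.0395  3.1372] F [ 0.5  0.4 -4.4] T [ 0.05 -0.03  0.  ] op 23.8 q [-0.08  0.34  1.45 -0.02  1.4  -1.64]
tip [513.8  27.3  90.2] knob [518.8  28.6 272.2] lean [-5.  -1.3]
```

>>> servo_tool(targets="0 0 12 0; 0 0 8 0; 0 0 0 0")

```text
time: 21.15
tool_pos: [0.5194, 0.0292, 0.2501]
tool_rot: [-3.129, -0.04, 3.137]
contact_force: [0.3, 0.1, -4.1]
opening: 0.0241
```

```bash
python3 - <<'E'
from h import *
s=st(); tip(s)
p=cams.read_camera('side'); zoom(p,190,80,120,130,4.6,'s11'); np.save('cam_s11.npy',p,allow_pickle=True)
E
```

```text
t 21.15 pos [519.4  29.2 250.1] rpy [-3.1287 -0.0403  3.1372] F [ 0.3  0.1 -4.1] T [ 0.01 -0.04 -0.02] op 24.1 q [-0.08  0.35  1.49 -0.02  1.34 -1.64]
tip [512.4  27.2  68.6] knob [517.5  28.5 250.5] lean [-5.2 -1.3]
```

View pics/s11.png

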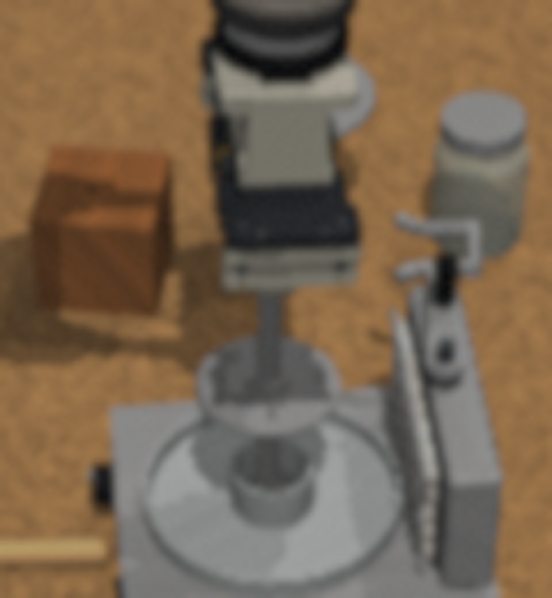

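Inside the chimney, force-free. Continue down to just above the socket face.

>>> servo_tool(targets="0 0 10 0; 0 0 8 0; 0 0 0 0")

```text
time: 21.58
tool_pos: [0.5189, 0.0289, 0.2315]
tool_rot: [-3.129, -0.039, 3.137]
contact_force: [-0.3, -0.5, -5.0]
opening: 0.024
```

```bash
python3 - <<'E'
from h import *
s=st(); tip(s)
E
```

```text
t 21.57 pos [518.9  28.9 231.5] rpy [-3.1286 -0.0392  3.1372] F [-0.3 -0.5 -5. ] T [ 0.07 -0.1   0.05] op 24.0 q [-0.08  0.36  1.52 -0.02  1.3  -1.64]
tip [512.1  26.9  49.9] knob [517.   28.2 231.8] lean [-4.9 -1.3]
```

>>> servo_tool(targets="-1 0 6 0; 0 0 2 0; 0 0 0 0")

```text
time: 21.95
tool_pos: [0.5199, 0.0287, 0.2231]
tool_rot: [-3.129, -0.039, 3.137]
contact_force: [-0.8, -0.1, -4.1]
opening: 0.0239
```

>>> servo_tool(targets="0 0 3 0; 0 0 3 0; 0 0 0 0")

```text
time: 22.32
tool_pos: [0.5215, 0.0286, 0.2218]
tool_rot: [-3.128, -0.03, 3.137]
contact_force: [-0.1, -0.2, -4.7]
opening: 0.0236
```

```bash
python3 - <<'E'
from h import *
s=st(); tip(s)
E
```

```text
t 22.32 pos [521.5  28.6 221.8] rpy [-3.128  -0.0301  3.1374] F [-0.1 -0.2 -4.7] T [ 0.09 -0.13  0.05] op 23.6 q [-0.08  0.37  1.54 -0.02  1.26 -1.64]
tip [516.4  26.5  40.2] knob [519.7  27.9 222.1] lean [-3.3 -1.4]
```

>>> servo_tool(targets="4 0 -1 0; 0 0 0 0")

```text
time: 22.58
tool_pos: [0.517, 0.0287, 0.2226]
tool_rot: [-3.128, -0.031, 3.137]
contact_force: [-0.0, -0.1, -3.8]
opening: 0.0236
```

```bash
python3 - <<'E'
from h import *
s=st(); tip(s)
E
```

```text
t 22.57 pos [517.   28.7 222.6] rpy [-3.1281 -0.0308  3.1374] F [-0.  -0.1 -3.8] T [ 0.06 -0.02  0.01] op 23.6 q [-0.08  0.36  1.55 -0.02  1.26 -1.64]
tip [511.8  26.6  41. ] knob [515.2  28.  222.9] lean [-3.4 -1.4]
```

>>> servo_tool(targets="-1 0 3 0; 0 0 3 0; 0 0 0 0")

```text
time: 22.95
tool_pos: [0.5176, 0.0292, 0.2153]
tool_rot: [-3.129, -0.032, 3.137]
contact_force: [1.1, 0.5, -4.5]
opening: 0.0237
```

```bash
python3 - <<'E'
from h import *
s=st(); tip(s)
E
```

```text
t 22.95 pos [517.6  29.2 215.3] rpy [-3.1295 -0.0323  3.1372] F [ 1.1  0.5 -4.5] T [ 0.2  -0.07  0.02] op 23.7 q [-0.08  0.37  1.56 -0.02  1.25 -1.64]
tip [512.1  27.3  33.7] knob [515.8  28.5 215.6] lean [-3.7 -1.2]
```

>>> servo_tool(targets="0.5 0 5 0; 0.5 0 4 0; 0 0 0 0")

```text
time: 23.32
tool_pos: [0.5168, 0.0292, 0.2055]
tool_rot: [-3.13, -0.031, 3.137]
contact_force: [1.5, 1.1, -4.5]
opening: 0.0237
```

```bash
python3 - <<'E'
from h import *
s=st(); tip(s)
E
```

```text
t 23.32 pos [516.8  29.2 205.5] rpy [-3.1298 -0.031   3.1371] F [ 1.5  1.1 -4.5] T [ 0.42 -0.33  0.04] op 23.7 q [-0.08  0.38  1.57 -0.02  1.22 -1.64]
tip [511.5  27.4  23.9] knob [515.   28.5 205.9] lean [-3.5 -1.1]
```

>>> servo_tool(targets="0 0.5 5 0; 0 0 5 0; 0 0 0 0")

```text
time: 23.7
tool_pos: [0.5167, 0.0294, 0.1948]
tool_rot: [-3.129, -0.031, 3.137]
contact_force: [1.0, 0.6, -4.9]
opening: 0.0236
```

```bash
python3 - <<'E'
from h import *
s=st(); tip(s)
E
```

```text
t 23.70 pos [516.7  29.4 194.8] rpy [-3.1293 -0.0306  3.1372] F [ 1.   0.6 -4.9] T [ 0.37 -0.35 -0.05] op 23.6 q [-0.08  0.39  1.59 -0.02  1.19 -1.64]
tip [511.4  27.5  13.2] knob [514.8  28.7 195.2] lean [-3.4 -1.2]
```

>>> servo_tool(targets="0 0 2.5 0; 0 0 1.5 0; 0 0 0 0")

```text
time: 24.08
tool_pos: [0.5168, 0.0293, 0.1916]
tool_rot: [-3.129, -0.029, 3.137]
contact_force: [-0.3, -0.1, -3.8]
opening: 0.0237
```

>>> servo_tool(targets="0 0 0 0; 0 0 0 0; 0 0 0 0; 0 0 0 0", hand=1)

```text
time: 24.58
tool_pos: [0.5171, 0.0288, 0.1924]
tool_rot: [-3.128, -0.028, 3.137]
contact_force: [-0.2, -0.3, -0.3]
opening: 0.0592
```

```bash
python3 - <<'E'
from h import *
s=st(); 
p=cams.read_camera('side'); zoom(p,190,80,120,130,4.6,'s12'); np.save('cam_s12.npy',p,allow_pickle=True)
E
```

```text
t 24.57 pos [517.1  28.8 192.4] rpy [-3.128  -0.0282  3.1373] F [-0.2 -0.3 -0.3] T [0.03 0.01 0.03] op 59.2 q [-0.08  0.39  1.59 -0.02  1.18 -1.64]
```

View pics/s12.png

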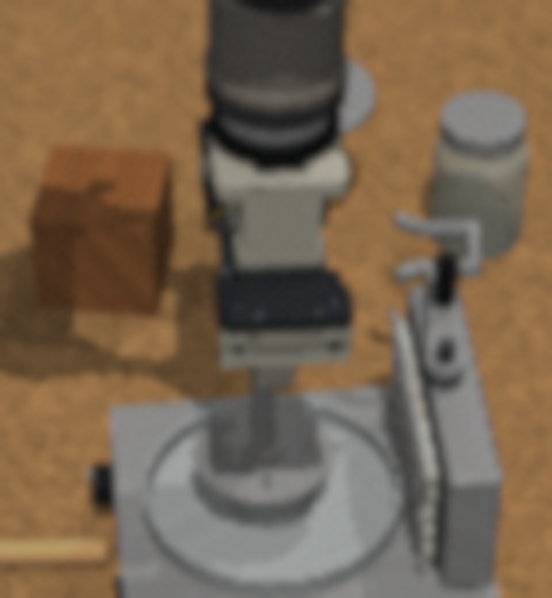

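>>> servo_tool(targets="0 0 0 0; 0 0 -15 0; 0 0 -35 0; 0 0 -40 0; 0 0 -20 0; 0 0 0 0")

```text
time: 25.38
tool_pos: [0.5205, 0.0303, 0.3097]
tool_rot: [-3.128, -0.025, 3.137]
contact_force: [0.1, -0.1, -1.0]
opening: 0.092
```

```bash
python3 - <<'E'
from h import *
s=st(); 
p=cams.read_camera('side'); zoom(p,190,80,120,130,4.6,'s13'); np.save('cam_s13.npy',p,allow_pickle=True)
q=cams.read_camera('wrist'); save(q,'w13'); np.save('cam_w13.npy',q,allow_pickle=True)
Z=lambda P:(P-[190,80]+.5)*4.6-.5
for h in (0,.01,.03): print(Z(pj(p,[(.5135,.0265,.21+h),(.5135,.0265,.094+h)])))
print(pj(q,[(.5135,.0265,.21),(.5135,.0265,.094),(.6275,.0715,.204)]))
E
```

```text
t 25.38 pos [520.5  30.3 309.7] rpy [-3.1278 -0.0252  3.1373] F [ 0.1 -0.1 -1. ] T [ 0.03 -0.03  0.02] op 92.0 q [-0.08  0.31  1.39 -0.02  1.47 -1.64]
[[267.97746473 313.44286608]
 [270.3446411  449.91771656]]
[[267.75962657 300.8764836 ]
 [270.15150597 438.78836734]]
[[267.31689556 275.33292312]
 [269.75930977 416.1852007 ]]
[[251.80338778 191.30720311]
 [253.9173091  170.23612344]
 [297.64056986 301.11516503]]
```

View pics/s13.png

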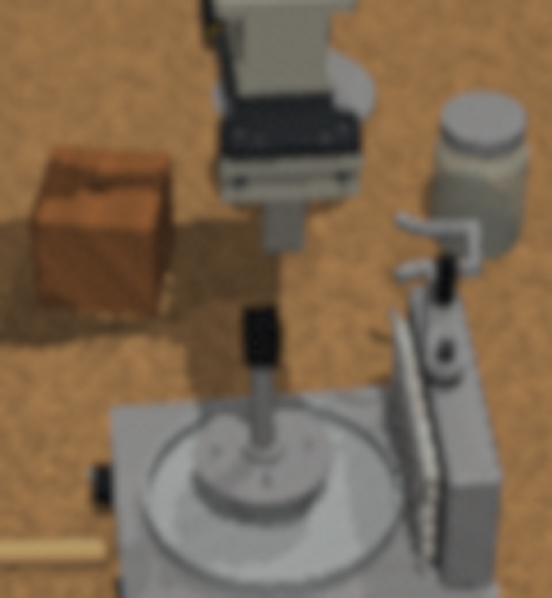

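View pics/w13.png

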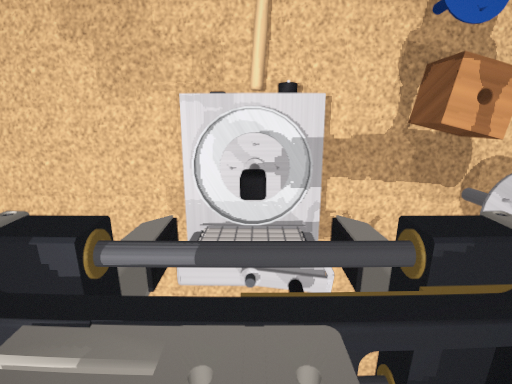

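```bash
python3 - <<'E'
from h import *
plan([(630,20,310,1.32)],45)
E
```

```text
11
-10.0 -0.9 -0.5 0.165; -10.0 0.8 -0.5 0.165; -9.8 2.4 -0.5 0.165; -9.2 4.0 -0.5 0.165; -8.5 5.4 -0.5 0.165; -7.5 6.8 -0.5 0.165; -6.2 7.9 -0.5 0.165; -4.9 8.8 -0.5 0.165; -3.3 9.5 -0.4 0.165; -1.7 9.9 -0.4 0.165; -0.1 10.1 -0.4 0.165
```

>>> servo_tool(targets="-10 -1 0 0.165; -10 1 0 0.165; -10 2 0 0.165; -9 4 0 0.165; -8 5 0 0.165; -7 7 0 0.165; -6 8 0 0.165; -5 9 0 0.165; -3 9 0 0.165; -2 10 0 0.165; 0 10 0 0.165; 0 0 0 0")

```text
time: 26.98
tool_pos: [0.6251, 0.0177, 0.2848]
tool_rot: [-3.085, 0.029, 1.265]
contact_force: [-0.2, -1.1, -0.7]
opening: 0.0916
```

```bash
python3 - <<'E'
from h import *
s=st(); 
q=cams.read_camera('wrist'); save(q,'w14'); np.save('cam_w14.npy',q,allow_pickle=True)
print(pj(q,[(.6255,.0225,.17),(.638,.071,.204),(.6315,.0715,.204),(.638,.071,.170)]))
E
```

```text
t 26.98 pos [625.1  17.7 284.8] rpy [-3.085   0.029   1.2648] F [-0.2 -1.1 -0.7] T [-0.1   0.06  0.  ] op 91.6 q [-0.09  0.55  1.08 -0.02  1.58  0.22]
[[260.52540554 180.74756886]
 [255.83694138 128.74371465]
 [247.59100883 130.67525276]
 [257.76497324 125.80086446]]
```

View pics/w14.png

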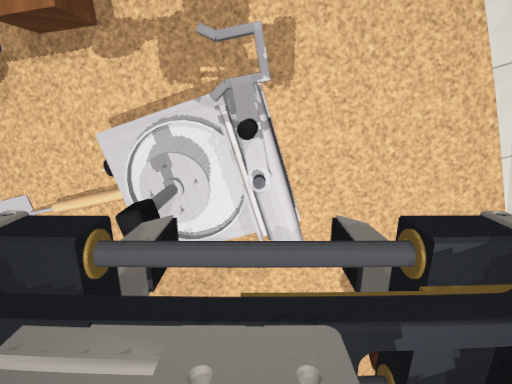

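```bash
python3 - <<'E'
from h import *
plan([(631.5,71.5,240,1.45)],35)
E
```

```text
3
18.2 -2.4 14.6 -0.061; 18.3 -1.3 14.5 -0.061; 18.4 -0.2 14.5 -0.061
```

>>> servo_tool(targets="19 -2 13 -0.06; 19 -1 12 -0.06; 19 0 10 -0.06; 0 0 0 0", hand=0.8)

```text
time: 27.52
tool_pos: [0.632, 0.0791, 0.2445]
tool_rot: [-3.077, 0.017, 1.467]
contact_force: [-0.0, -0.1, 0.4]
opening: 0.0733
```

```bash
python3 - <<'E'
from h import *
s=st(); plan([(631.5,71.5,188,1.45)],35)
R=Ro.from_euler('xyz',s['tool_rot']); print(R.apply([0,0,1]))
q=cams.read_camera('side'); zoom(q,200,60,130,120,4.6,'s15')
E
```

```text
t 27.52 pos [632.   79.1 244.5] rpy [-3.0766  0.0168  1.4672] F [-0.  -0.1  0.4] T [-0.1  -0.    0.01] op 73.3 q [ 0.01  0.59  1.11 -0.01  1.51  0.11]
2
-3.3 2.0 28.3 0.009; -3.3 2.0 28.3 0.009
[-0.06629644 -0.01000429 -0.99774982]
```

View pics/s15.png

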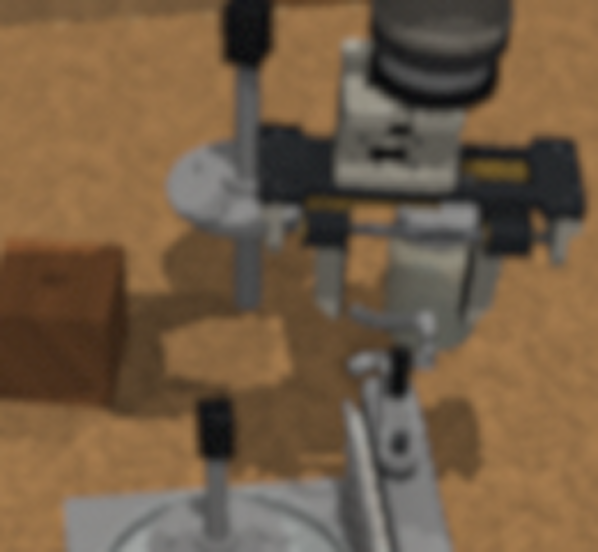

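>>> servo_tool(targets="-5 2 28 0.01; -3 1 24 0; 0 0 0 0")

```text
time: 27.95
tool_pos: [0.632, 0.0686, 0.1943]
tool_rot: [-3.082, 0.018, 1.455]
contact_force: [0.2, 0.4, 0.7]
opening: 0.0734
```

```bash
python3 - <<'E'
from h import *
s=st(); plan([(631.5,71.5,188,1.45)],35)
q=cams.read_camera('side'); zoom(q,200,80,130,120,4.6,'s16')
E
```

```text
t 27.95 pos [632.   68.6 194.3] rpy [-3.0823  0.0183  1.455 ] F [0.2 0.4 0.7] T [-0.07  0.02  0.04] op 73.4 q [-0.01  0.62  1.2  -0.01  1.39  0.11]
1
2.9 -0.4 6.2 0.005
```

View pics/s16.png

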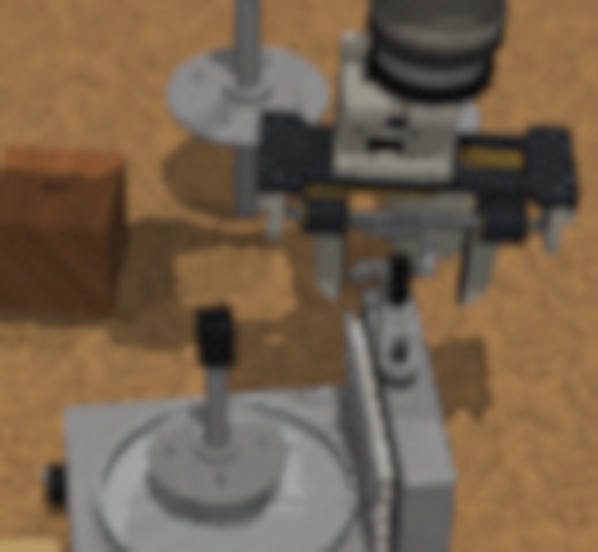

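>>> servo_tool(targets="3 0 5 0; 0 0 0 0; 0 0 0 0; 0 0 0 0; 0 0 0 0; 0 0 0 0; 0 0 0 0", hand=0, squeeze=15)

```text
time: 28.88
tool_pos: [0.6339, 0.0722, 0.1943]
tool_rot: [-3.09, 0.017, 1.455]
contact_force: [-0.8, -0.5, 0.0]
opening: 0.0157
```

```bash
python3 - <<'E'
from h import *
s=st()
q=cams.read_camera('side'); zoom(q,200,80,130,120,4.6,'s17')
E
```

```text
t 28.88 pos [633.9  72.2 194.3] rpy [-3.09   0.017  1.455] F [-0.8 -0.5  0. ] T [-0.05 -0.06 -0.13] op 15.7 q [-0.    0.62  1.2  -0.01  1.38  0.12]
```

View pics/s17.png

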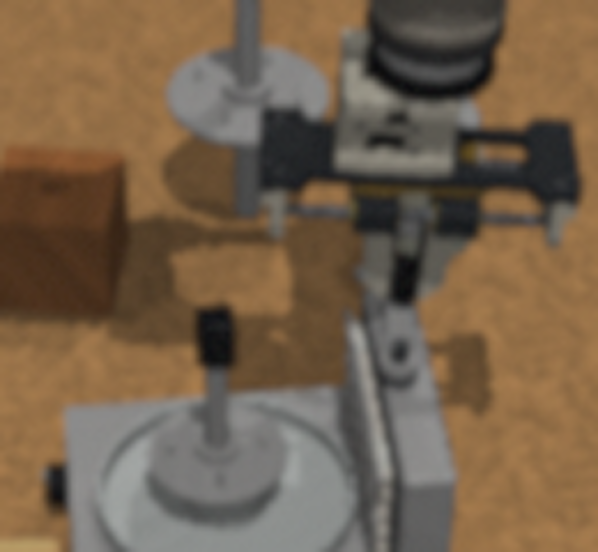

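```bash
cat >> h.py <<'E'
P0=np.array([625.5,22.5])
def arc(n,da,s=None,r=50.,dz=0,yaw=True):
    s=s or st(); q=s['tool_pos'][:2]*1000-P0; a=np.arctan2(q[1],q[0]); print('ang',a,'r',np.hypot(*q))
    plan([(*(P0+r*np.array([np.cos(a+da*(i+1)),np.sin(a+da*(i+1))])),s['tool_pos'][2]*1000+dz,s['tool_rot'][2]+(da*(i+1) if yaw else 0)) for i in range(n)],60,s)
E
python3 - <<'E'
from h import *
arc(4,.15)
E
```

```text
t 28.93 pos [633.9  72.2 194.3] rpy [-3.09   0.017  1.455] F [-1.2  1.2  0.1] T [-0.03  0.15 -0.03] op 15.4 q [-0.    0.62  1.2  -0.01  1.38  0.12]
ang 1.402777846309042 r 50.3938704048493
4
-0.6 -7.5 0.4 -0.150; -0.2 -7.5 0.4 -0.150; -0.2 -7.5 0.4 -0.150; -0.2 -7.5 0.4 -0.150
```

>>> servo_tool(targets="-0.5 -7.5 0 -0.15; -0.2 -7.5 0 -0.15; -0.2 -7.5 0 -0.15")

```text
time: 29.3
tool_pos: [0.6118, 0.0711, 0.1943]
tool_rot: [-3.089, -0.009, 1.917]
contact_force: [-0.6, -0.6, -1.7]
opening: 0.0161
```

```bash
python3 - <<'E'
from h import *
arc(4,.15)
E
```

```text
t 29.30 pos [611.8  71.1 194.3] rpy [-3.0888 -0.0085  1.9173] F [-0.6 -0.6 -1.7] T [-0.24 -0.13 -0.17] op 16.1 q [-0.    0.58  1.28 -0.01  1.34 -0.35]
ang 1.846317499397643 r 50.49369205190378
4
-0.5 -7.5 0.4 -0.150; -0.0 -7.5 0.4 -0.150; -0.0 -7.5 0.4 -0.150; -0.0 -7.5 0.4 -0.150
```

Working well with low forces.

>>> servo_tool(targets="-0.5 -7.5 0 -0.15; 0 -7.5 0 -0.15; 0 -7.5 0 -0.15; 0 -7.5 0 -0.15")

```text
time: 29.8
tool_pos: [0.5865, 0.0546, 0.1943]
tool_rot: [-3.104, -0.038, 2.537]
contact_force: [1.4, 0.3, -2.7]
opening: 0.0155
```

```bash
python3 - <<'E'
from h import *
arc(4,.15)
E
```

```text
t 29.80 pos [586.5  54.6 194.3] rpy [-3.1041 -0.0382  2.537 ] F [ 1.4  0.3 -2.7] T [-0.06 -0.6  -0.09] op 15.5 q [-0.03  0.53  1.36 -0.01  1.31 -1.  ]
ang 2.4527083069581472 r 50.52551330998169
4
-0.5 -7.5 0.3 -0.150; 0.1 -7.5 0.3 -0.150; 0.1 -7.5 0.3 -0.150; 0.1 -7.5 0.3 -0.150
```

>>> servo_tool(targets="-0.4 -7.5 0 -0.15; 0 -7.5 0 -0.15; 0 -7 0 -0.14; 0 0 0 0")

```text
time: 30.3
tool_pos: [0.577, 0.035, 0.1943]
tool_rot: [-3.127, -0.051, 2.991]
contact_force: [-1.5, -1.4, 0.6]
opening: 0.0157
```

```bash
python3 - <<'E'
from h import *
arc(2,.1)
q=cams.read_camera('side'); zoom(q,200,80,130,120,4.6,'s18')
E
```

```text
t 30.30 pos [577.   35.  194.3] rpy [-3.1268 -0.0508  2.9911] F [-1.5 -1.4  0.6] T [-0.11  0.14  0.04] op 15.7 q [-0.07  0.51  1.4  -0.01  1.29 -1.48]
ang 2.888908329054493 r 50.08561626816598
2
0.2 -5.0 0.1 -0.100; 0.3 -5.0 0.1 -0.100
```

View pics/s18.png

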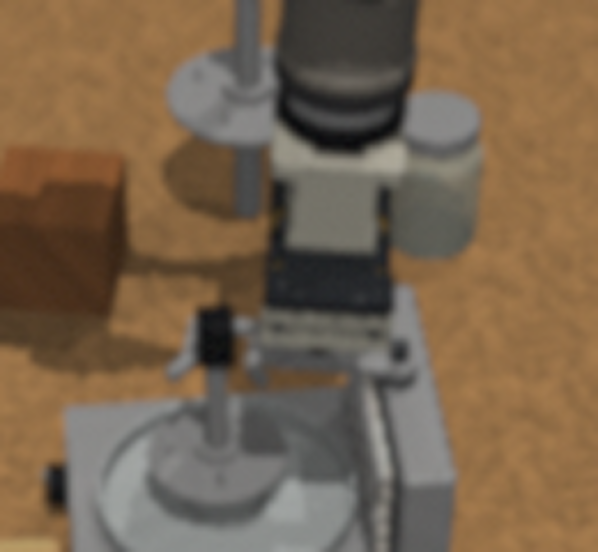

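>>> servo_tool(targets="0.2 -5 0 -0.1; 0.2 -4 0 -0.05; 0 0 0 0")

```text
time: 30.72
tool_pos: [0.5758, 0.0277, 0.1942]
tool_rot: [-3.136, -0.052, 3.136]
contact_force: [-0.9, -1.4, 0.7]
opening: 0.015
```

>>> servo_tool(targets="0 -3 0 0; 0 -3 0 0; 0 0 0 0")

```text
time: 31.1
tool_pos: [0.5753, 0.0242, 0.1942]
tool_rot: [-3.139, -0.054, 3.132]
contact_force: [-0.5, -0.2, 0.1]
opening: 0.0154
```

```bash
python3 - <<'E'
from h import *
arc(2,.1)
E
```

```text
t 31.10 pos [575.3  24.2 194.2] rpy [-3.1391 -0.0539  3.132 ] F [-0.5 -0.2  0.1] T [-0.03 -0.    0.17] op 15.4 q [-0.09  0.5   1.4  -0.01  1.29 -1.65]
ang 3.107538471606039 r 50.26298572701529
2
-0.4 -5.0 -0.0 -0.100; -0.1 -5.0 0.0 -0.100
```

>>> servo_tool(targets="0 -3 0 0; 0 -3 0 0; 0 0 0 0")

```text
time: 31.48
tool_pos: [0.575, 0.0237, 0.1941]
tool_rot: [3.135, -0.054, 3.131]
contact_force: [-0.1, -2.5, 0.7]
opening: 0.0156
```

>>> servo_tool(targets="0 -4 0 0; 0 -4 0 0")

```text
time: 31.72
tool_pos: [0.575, 0.0233, 0.194]
tool_rot: [3.12, -0.054, 3.131]
contact_force: [0.7, 19.2, 0.7]
opening: 0.0155
```

>>> servo_tool(targets="0 0 0 0; 0 0 0 0; 0 0 0 0; 0 0 0 0", hand=0.5)

```text
time: 32.22
tool_pos: [0.5755, 0.0218, 0.1941]
tool_rot: [3.123, -0.053, 3.129]
contact_force: [-0.2, 0.4, 0.3]
opening: 0.0452
```

>>> servo_tool(targets="0 0 -15 0; 0 0 -30 0; 0 0 -40 0; 0 0 -30 0; 0 0 0 0")

```text
time: 32.85
tool_pos: [0.5821, 0.0184, 0.3167]
tool_rot: [3.124, -0.049, 3.127]
contact_force: [0.5, 0.6, -0.7]
opening: 0.0458
```

```bash
python3 - <<'E'
from h import *
st()
q=cams.read_camera('side'); zoom(q,190,80,130,120,4.6,'s19'); np.save('cam_s19.npy',q,allow_pickle=True)
q=cams.read_camera('wrist'); save(q,'w19')
E
```

```text
t 32.85 pos [582.1  18.4 316.7] rpy [ 3.1238 -0.0491  3.1275] F [ 0.5  0.6 -0.7] T [ 0.05 -0.01 -0.03] op 45.8 q [-0.11  0.44  1.17  0.01  1.58 -1.66]
```

View pics/s19.png

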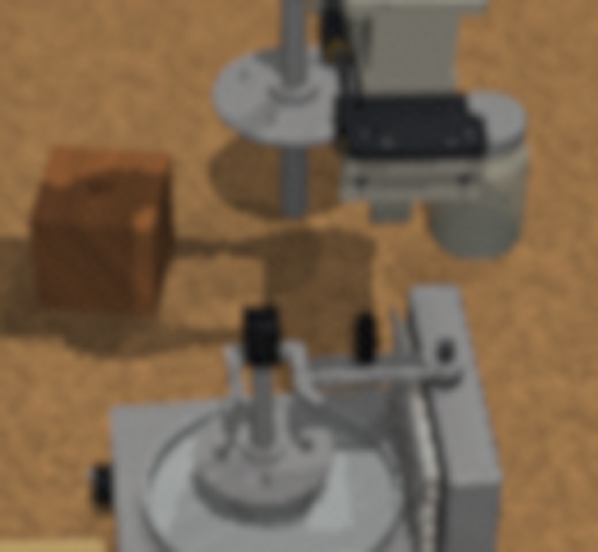

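View pics/w19.png

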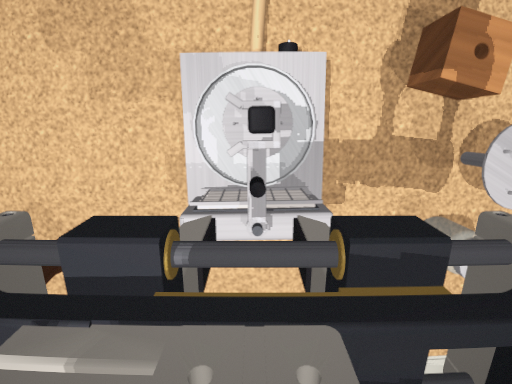

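```bash
python3 - <<'E'
from h import *
q=cams.read_camera('wrist'); zoom(q,210,80,100,165,3.6,'w20'); np.save('cam_w20.npy',q,allow_pickle=True)
st()
# expected at stop
for a in (1.82,1.75,1.70):
  th=1.32+a; d=np.array([np.cos(th),np.sin(th)]); n=np.array([-d[1],d[0]])
  p=np.array([.6255,.0230])
  L=[(*(p+.05*d),.204),(*(p+.05*d),.17),(*(p+.11*d),.166),(*(p+.14*d),.166),(*p,.17)]
  print(a,((pj(q,L)-[210,80]+.5)*3.6-.5).round(0).tolist())
E
```

```text
t 33.00 pos [580.7  18.6 312.7] rpy [ 3.123  -0.0564  3.1277] F [ 0.3  0.1 -0.6] T [-0.   -0.02  0.07] op 45.8 q [-0.11  0.44  1.18  0.01  1.58 -1.66]
1.82 [[172.0, 407.0], [169.0, 382.0], [166.0, 170.0], [165.0, 60.0], [170.0, 547.0]]
1.75 [[186.0, 407.0], [181.0, 383.0], [193.0, 171.0], [200.0, 60.0], [170.0, 547.0]]
1.7 [[195.0, 408.0], [189.0, 383.0], [213.0, 172.0], [225.0, 63.0], [170.0, 547.0]]
```

View pics/w20.png

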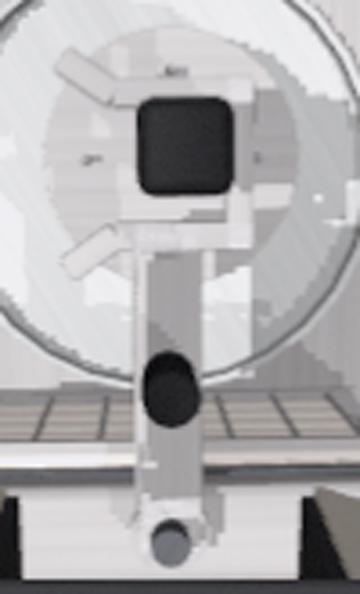

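```bash
python3 - <<'E'
from h import *
q=cams.read_camera('side'); zoom(q,120,60,270,300,2,'s21')
for n in ['mill_center','jar_center']: print(n,[(round(d['score'],2),d['extent']) for d in cams.cut_out(q,n)])
st()
E
```

```text
mill_center [(0.7, [337.0, 267.0, 24.7, 54.0])]
jar_center [(0.83, [293.7, 117.3, 21.0, 32.5])]
t 33.15 pos [580.6  18.7 312.1] rpy [ 3.1229 -0.0578  3.1278] F [-0.2 -0.6 -0.1] T [ 0.03 -0.03 -0.01] op 46.2 q [-0.11  0.44  1.18  0.01  1.58 -1.66]
```

View pics/s21.png

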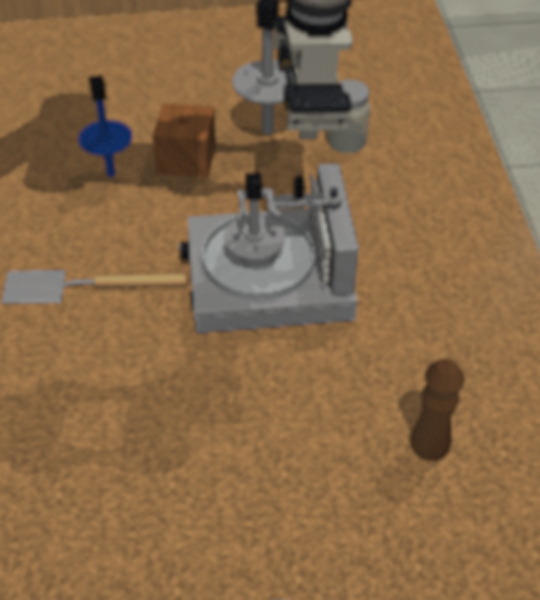

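```bash
python3 -c "
from h import *
print(robot.hand_in())"
```

```text
the job is handed in; nothing more can be done
None
```

The grill is back together and the job was handed in at about 33 s, with no failed step; the hand-in reports no verdict.

- **Pan:** I placed the larger pan over the neck and released it. The wrist picture showed its chimney centred on the neck to about a millimetre. It first touched down about 3 mm high, probably because it was gripped slightly tilted. It settled when released, and I judged it flat only by eye in the later pictures.
- **Spit:** I took the steel spit from the wooden stand and lowered it down the neck. I saw the socket hole in a wrist picture, about 4.4 mm off the axis, so I aimed at it instead of searching blind. The first try stopped on the face at 40 mm with the tip about 3.5 mm off the aim point. After I corrected by about that much, the foot dropped in. The worked-out tip height was about 10 mm when I let go, and the side picture agrees with the spit being fully home.
- **Steady arm:** I swung it across by its knob until it met firm resistance (19 N), then let go. In the pictures it lies along the grill's -x direction with its notch round the shaft. That is my evidence for the stop, as there is no direct reading of the joint.
- **Disagreements:**
  - The cameras disagreed by up to about 6 mm on the first positions. I settled those by the grips and relative measurements.
  - The swung-out arm measured about 1.4 rad, against the stated 1.32.
  - The tool drifted up to about 4 degrees off vertical during moves, so the spit went in leaning about 1 degree.
- **Last check:** The mill and jar are within about 2 pixels of where they started. The gripper is clear of everything, with only sensor noise on the force reading.

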